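# Load and lock a drive cartridge in the docking station

### The arm

A 6-joint arm with a two-finger parallel gripper is mounted at the origin on the work surface. World frame = base frame: x ahead of the robot, y to its left, z up, the work surface at z = 0. Lengths are in mm, angles in degrees, forces in N, time in s.
With the tool pointing down it reaches from about 325 to 850 mm from the base axis. Payload 15.5 kg.
Tool frame: the origin (TCP) lies on the centre line of the jaws, within the pads' length; the fingertips stand 11 mm ahead of it and the grasp point (between the pads) lies 8 mm behind it; x points along the fingers, y is the direction in which the jaws open and shut, and the axes are right-handed (so a half turn about x gives the same grasp; the last joint's range is limited). The gripper opens to 91 mm and grips with 3 to 60 N. Pads are 32 mm wide; open, the fingers measure 118 mm over their backs; the gripper's body (76 mm by 178 mm) begins 60 mm behind the grasp point.
Start: joints at [-75.831, 28.281, 77.091, -0, 74.628, -5.472], TCP at [210.08, -588.637, 224.915] pointing down, gripper open.
Joint ranges: [-166.48, 166.48], [-47.26, 123.95], [12.59, 153.08], [-70.14, 250.14], [6.76, 159.57], [-176.63, 176.63]. Speed limits (degrees/s): [108.29, 108.29, 147.25, 172.46, 172.46, 172.46].

### API

Orientations are given as a 3x3 rotation matrix whose columns are the frame's x, y, z axes.
In Python, from rig import arm gives the robot as it stands.
- The arm moves only by the tool arm_command, never from a script. Its argument "plan" is text: rows parted by semicolons, each of 7 numbers parted by spaces: the gripper command: -1 is shut, 1 is fully open, values between are in proportion, then the shift along the tool's x, y, z in mm, then the turn, a rotation vector about the tool's x, y, z in rad. In form: fingers tx ty tz wx wy wz; .... A call has 1 to 5 rows; each row shifts and turns the commanded pose from where the row before left it, along the tool's axes as they then stand; what a row does not reach is not made up. A row lasts 1/10 s, in which the tool goes at most 50 mm and 8.59 degrees, less where a joint would pass 70% of its speed; a pose out of reach is approached as far as the arm can. A call is refused whole if a number of a shift passes 50 or a number of a turn 0.15, either way. A call with a gripper value outside its range is refused whole. The fingers move at their own pace and stop on an object; the grip force is fixed at half the most. Time passes only in rows, so rows that do not move let the fingers close. It gives the time, the measured TCP pose, the force and the opening at its end, in the units of the state.
- arm.get_obs(): the state, without advancing time (a new reading comes with each control period).
- arm.capture(name): name is "side" or "top" or "wrist"; returns the picture (384x512x3 uint8, blue, green, red); there is no depth.
- arm.camera_params(name): a dict with "fx", "fy", "cx", "cy" (pixels), "extrinsics" (4x4, takes a point from camera to world coordinates). Camera axes: x right, y up, looking along -z (the intrinsics and any distortion apply to the point x, -y, -z); pixel columns grow to the right and rows downward; lengths in mm; the calibration is good to about 2 mm. A picture is of the moment at which its call begins: read the wrist's pose just before it. camera_params takes no time and is no camera call; for the wrist camera it gives the pose at the moment of the call.
- arm.job_done(): hands the job in, once; it reports no verdict.
The state is a dict: "t": time; "qpos": joint angles; "qd": joint speeds; "tau": joint torques, N m; "tool_pos": TCP position; "tool_rot": TCP orientation; "ft_force": force on the tool from outside, world axes, zero at the start; "ft_torque": the same for the moment, N m; "grip_width": opening from 0.0 (shut) to 1.0 (fully open).
Only numpy, scipy, OpenCV 4.12 (cv2) and the standard library are available. Lean on these libraries where they do the work, as an engineer would, in place of code of your own. Each camera call takes 0.05 s, during which the arm holds its last target.

### The job

Take the drive cartridge with the single tab in the middle straight up out of the rack, leaving the two spare cartridges, the mug and the screwdriver where they are. Put it tab up in the slot of the dock and push it down until it is fully home, then swing the dock's lock bar all the way over it and let go.

Things in the scene. Friction and masses are not known exactly. Their poses are not given: they have to be found in the camera images.
- cart_mid (a point): Centre, 70 mm above the underside, of the cartridge to load (0.25 kg, black, aluminium sides). Body 76 (its x) x 22 (y) x 100 mm tall (z up). On its flat top one centred grey tab 30 (x) x 12 (y) x 40 mm tall, from 30 to 70 mm above this point. Stands in one of the rack's pockets, x along the rack's x. Fits either way round.
- rack: Grey rack fixed to the counter, 120 x 180 mm, 56 mm high; origin at the centre of its underside, z up. Three pockets along its y, at y = -50, 0 and 50 mm, each 79 (x) x 25 (y) mm, 48 mm deep, floor 8 mm above the counter. Cartridges come out only straight up.
- spare_a_mid (a point): Centre of a spare cartridge: same body, but two narrow tabs (14 mm wide, at x = -26 and 26 mm) instead of one in the middle. Stays in its pocket.
- spare_b_mid (a point): Centre of the second spare cartridge, like the first. Stays in its pocket.
- dock: Docking station fixed to the counter, grey base 150 x 164 x 30 mm; origin at the centre of its underside, x along the slot, z up. On it a black guide block (112 in x, 60 in y, top at z = 75 mm) with the slot, 80 (x) x 25 mm (y), lead-in 1.5 mm. The block may be set sideways: slot centre at x = 0 but y anywhere from -14 to 14 mm, not reported: find it by touch or sight.
- dock_mouth (a point): Fixed point at x = y = 0, z = 75 mm of the dock (the slot's mouth if the block were central; it does not follow the block). An aluminium fence 90 mm long stands on the block along the slot's +y side, up to z = 95 mm, inner face 12.5 mm from the slot's centre: a cartridge slid above the slot towards +y stops on it 1.5 mm past the slot's centre. The block does not shift when pushed.
- dock_home (a point): Fixed point at x = y = 0, z = 30 mm of the dock: height of the cartridge's underside when fully home (its centre then at z = 100, flat top at z = 130 mm). The connector in the slot starts with its top at z = 50 mm, resists with about 9 N (the cartridge's weight does not move it), sinks 20 mm to a firm stop and does not spring back.
- lock (a joint): Turning steel lock bar of the dock, vertical hinge at x = 32, y = -58 mm of the dock. 0 = open, bar along the dock's +x; grows counter-clockwise from above to 1.571 = locked, at its stop, bar along +y over the cartridge's flat top beside the tab. Bar 14 mm wide, z = 132 to 142 mm: a cartridge over 2 mm proud blocks it. Friction 0.12 N m, stays where left, starts at 0 to 0.3.
- lock_post (a point): Round upright black grip post of the lock bar, 16 mm in diameter, 110 mm from the hinge, standing on the bar from z = 142 to 182 mm of the dock. This point is on its axis at z = 162 mm.
- mug: White tea mug, 76 mm in diameter, 88 mm tall; origin at the centre of its underside. Not to be disturbed.
- driver_grip (a point): Handle of a screwdriver lying on the counter. Not to be disturbed.

How it is judged:
By the outcome, as a careful person would: the job done as asked, in the order asked, and still so for the second after the job is handed in, with the robot touching nothing.
It also fails if it takes over 61 s, if anything falls off the work surface, if the arm or the gripper's body presses on something with over 40 N, if the wrist force passes 120 N, or if a joint passes its speed limit or range.

## Working session

There is one attempt and no reset: what is moved stays moved. The work goes in short steps, Python scripts to look and compute and a tool call to move; the robot and the scene stay as the last step left them, time stands still between calls to the robot, and variables do not carry over. Pictures are saved under pics/ and viewed, and the job is handed in when it is done.

Besides the shell and the picture viewer there is one more tool, called after "Request:" as name(argument=value, ...), one argument or row to a line, values as JSON. arm_command: Moves the arm, as the interface text tells. Its arguments: {"type":"object","properties":{"plan":{"type":"string"}},"required":["plan"]}

```bash
ls; mkdir -p pics; python3 - <<'E'
from rig import arm
import cv2,json
o=arm.get_obs()
for k in o: print(k,o[k])
for n in("top","side","wrist"):
    p=arm.camera_params(n); print(n,p)
    cv2.imwrite(f"pics/{n}0.png",arm.capture(n))
E
```

```text
pics
t 0.0
qpos [-7.58319375e+01  2.83137079e+01  7.71287661e+01 -1.08324977e-03
  7.46272286e+01 -5.47401892e+00]
qd [ 0.02559235  0.01072764 -0.0015051  -0.0297106   0.02613187  0.00963608]
tau [ 3.14204546e-03 -8.78809690e+01 -3.81858623e+01  7.09246262e-02
  5.30650222e-02 -1.11544059e-04]
tool_pos [ 209.97104534 -588.27530521  224.34135151]
tool_rot [[-3.15443890e-04  3.36147922e-01 -9.41809150e-01]
 [ 1.17507222e-03 -9.41808422e-01 -3.36148056e-01]
 [-9.99999260e-01 -1.21272962e-03 -9.79103722e-05]]
ft_force [-0.11579411  0.01911697  0.38879586]
ft_torque [ 0.01793786  0.00986433 -0.07764741]
grip_width 0.9989730675152352
top {'fx': 493.2198830746452, 'fy': 493.2198830746452, 'cx': 250.51163145743485, 'cy': 187.47555865512462, 'extrinsics': array([[-1.01582412e-02,  9.93848453e-01, -1.10281745e-01,
         4.29479756e+02],
       [-9.99817566e-01, -1.18789917e-02, -1.49574124e-02,
        -2.12841175e+01],
       [-1.61754371e-02,  1.10109685e-01,  9.93787811e-01,
         1.18209446e+03],
       [ 0.00000000e+00,  0.00000000e+00,  0.00000000e+00,
         1.00000000e+00]])}
s
[... 229 characters left out ...]
01,  6.58705723e-01, -7.35991036e-01,
        -6.99712188e+02],
       [-9.60254648e-05,  7.45136875e-01,  6.66911560e-01,
         7.33277491e+02],
       [ 0.00000000e+00,  0.00000000e+00,  0.00000000e+00,
         1.00000000e+00]])}
wrist {'fx': 340.07922046488414, 'fy': 340.07922046488414, 'cx': 261.5349940162762, 'cy': 189.0220037361304, 'extrinsics': array([[ 3.36961412e-01,  9.04636039e-01,  2.60941841e-01,
         2.83204876e+02],
       [-9.41518372e-01,  3.23880181e-01,  9.29773315e-02,
        -5.62962174e+02],
       [-4.03245660e-04, -2.77011310e-01,  9.60866573e-01,
         3.83144768e+02],
       [ 0.00000000e+00,  0.00000000e+00,  0.00000000e+00,
         1.00000000e+00]])}
```

View pics/top0.png

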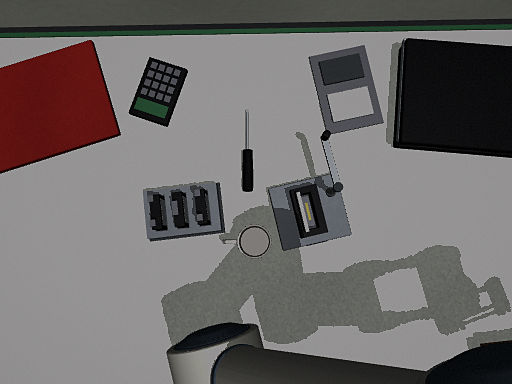

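View pics/side0.png

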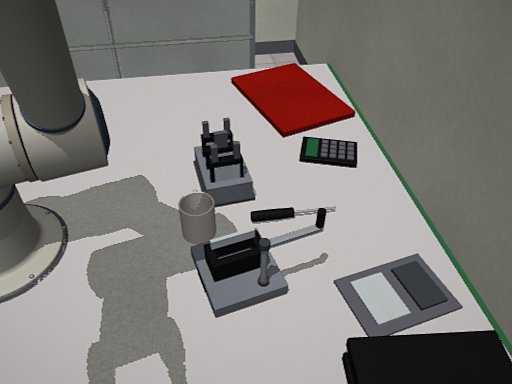

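View pics/wrist0.png

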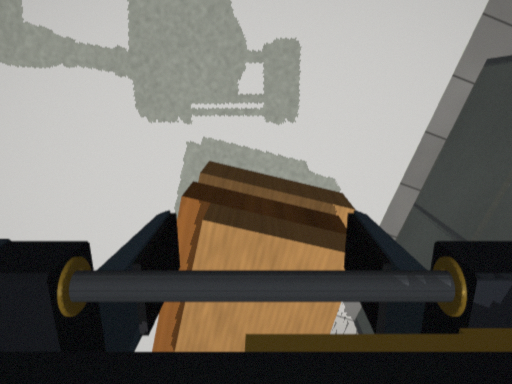

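The top view shows the rack near (183,210) with three dark cartridges, the mug near (254,241), the dock near (310,212), and the lock post near (326,135). I'll zoom in.

```bash
python3 - <<'E'
import cv2
t=cv2.imread("pics/top0.png");s=cv2.imread("pics/side0.png")
cv2.imwrite("pics/z1.png",cv2.resize(t[170:260,135:235],None,fx=6,fy=6,interpolation=cv2.INTER_CUBIC))
cv2.imwrite("pics/z2.png",cv2.resize(t[120:255,225:360],None,fx=4.4,fy=4.4,interpolation=cv2.INTER_CUBIC))
cv2.imwrite("pics/z3.png",cv2.resize(s[110:320,175:340],None,fx=2.8,fy=2.8,interpolation=cv2.INTER_CUBIC))
E
```

```text
(no output)
```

View pics/z1.png

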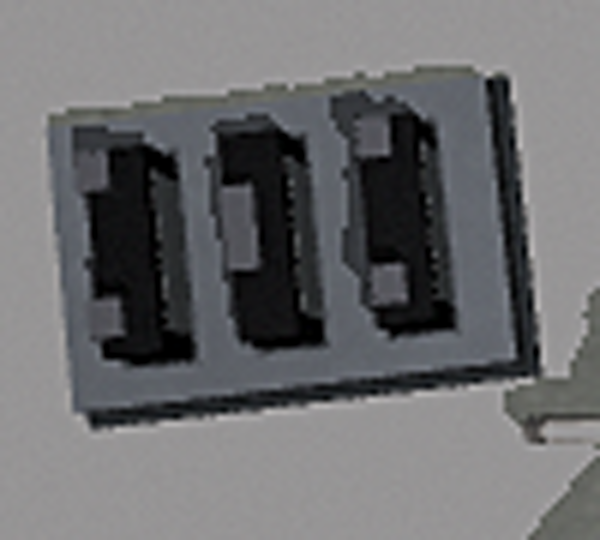

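View pics/z2.png

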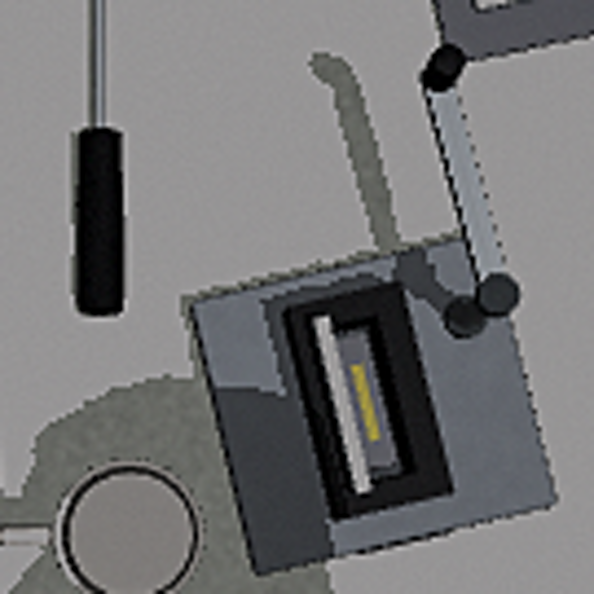

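View pics/z3.png

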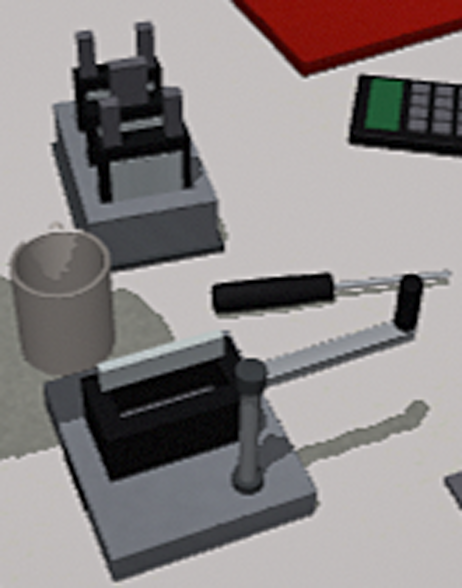

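```bash
cat > h.py <<'E'
import numpy as np,cv2
from rig import arm
def ray(n,u,v,P=None):
    p=P or arm.camera_params(n);E=p["extrinsics"]
    d=np.array([(u-p["cx"])/p["fx"],-(v-p["cy"])/p["fy"],-1.0])
    return E[:3,3],E[:3,:3]@d
def onz(n,u,v,z,P=None):
    o,d=ray(n,u,v,P); return o+d*(z-o[2])/d[2]
def tri(a,b):
    (o1,d1),(o2,d2)=a,b
    d1=d1/np.linalg.norm(d1);d2=d2/np.linalg.norm(d2)
    s=np.linalg.lstsq(np.stack([d1,-d2],1),o2-o1,rcond=None)[0]
    p,q=o1+s[0]*d1,o2+s[1]*d2
    return (p+q)/2,np.linalg.norm(p-q)
def proj(n,X,P=None):
    p=P or arm.camera_params(n);E=p["extrinsics"]
    c=E[:3,:3].T@(np.array(X)-E[:3,3])
    return p["cx"]+p["fx"]*c[0]/-c[2],p["cy"]-p["fy"]*c[1]/-c[2]
E
python3 - <<'E'
from h import *
z1=lambda x,y:((x+.5)/6-.5+135,(y+.5)/6-.5+170)
z2=lambda x,y:((x+.5)/4.4-.5+225,(y+.5)/4.4-.5+120)
R=[onz("top",*z1(*c),56) for c in[(50,115),(490,75),(520,365),(75,410)]]
print("rack",np.round(R,1).tolist(),np.mean(R,0))
for a,b in((0,1),(3,2),(3,0),(2,1)):
    d=R[b]-R[a];print(np.linalg.norm(d),np.degrees(np.arctan2(d[1],d[0])))
T=[onz("top",*z1(*c),148) for c in[(220,187),(250,185),(260,268),(228,270)]]
print("tab",np.round(T,1).tolist(),np.mean(T,0))
D=[onz("top",*z2(*c),30) for c in[(190,300),(462,236),(556,500),(262,574)]]
print("dock",np.round(D,1).tolist(),np.mean(D,0))
for a,b in((0,1),(3,2),(3,0),(2,1)):
    d=D[b]-D[a];print(np.linalg.norm(d),np.degrees(np.arctan2(d[1],d[0])))
B=[onz("top",*z2(*c),75) for c in[(285,308),(403,283),(453,491),(338,520)]]
print("block",np.round(B,1).tolist(),np.mean(B,0))
for a,b in((0,1),(3,2),(3,0),(2,1)):
    d=B[b]-B[a];print(np.linalg.norm(d),np.degrees(np.arctan2(d[1],d[0])))
print("post",onz("top",*z2(452,60),182)); print("mug",onz("top",*z2(130,537),88))
E
```

```text
rack [[554.5, 243.7, 56.0], [567.9, 74.4, 56.0], [456.8, 63.3, 56.0], [441.6, 232.6, 56.0]] [505.19110425 153.51826454  56.        ]
169.80127972986577 -85.46473117279123
169.97542468161862 -84.85184199974556
113.40772149511962 5.619152809543629
111.59315285106884 5.721215469759012
tab [[518.1, 161.7, 148.0], [518.7, 151.2, 148.0], [489.4, 147.5, 148.0], [488.9, 158.7, 148.0]] [503.75243823 154.76880547 148.        ]
dock [[556.1, -44.5, 30.0], [588.8, -190.3, 30.0], [447.8, -235.8, 30.0], [410.6, -80.4, 30.0]] [ 500.79996055 -137.77237011   30.        ]
149.41201253366734 -77.36715655186116
159.85199406568242 -76.55885920537568
149.84048857757392 13.83659301853419
148.17524976721612 17.88813447068494
block [[546.4, -92.2, 75.0], [558.6, -152.9, 75.0], [452.1, -175.6, 75.0], [438.1, -117.0, 75.0]] [ 498.81703165 -134.42140829   75.        ]
61.86745561797252 -78.65710821438262
60.19176982348881 -76.52375459998188
111.13908099102771 12.88893326020016
108.86549619245017 12.017177114473618
post [ 650.96443525 -165.6695843   182.        ]
mug [430.59523222 -11.63899342  88.        ]
```

Request:
arm_command(
  plan="-0.12 -40 0 0 0.1235 0 0; -0.12 -40 0 0 0.1235 0 0; -0.12 0 -42 -21 0 0 0; -0.12 0 -42 -21 0 0 0; -0.12 0 -42 -21 0 0 0",
)

```text
t: 0.65
tool_pos: [260.9, -455.6, 304.8]
tool_rot: [[0.0, 0.095, -0.995], [0.0, -0.995, -0.095], [-1.0, -0.0, -0.0]]
ft_force: [0.2, -0.1, 0.5]
grip_width: 0.593
```

Request:
arm_command(
  plan="-0.12 0 -42 -21 0 0 0; -0.12 0 -42 -21 0 0 0; -0.12 0 -42 -21 0 0 0; -0.12 0 -42 -21 0 0 0; -0.12 0 -42 -21 0 0 0",
)

```text
t: 1.15
tool_pos: [345.3, -236.3, 304.9]
tool_rot: [[0.0, 0.095, -0.995], [0.0, -0.995, -0.095], [-1.0, -0.0, -0.0]]
ft_force: [0.8, -0.9, -0.5]
grip_width: 0.439
```

Request:
arm_command(
  plan="-0.12 0 -42 -21 0 0 0; -0.12 0 -42 -21 0 0 0; -0.12 0 -42 -21 0 0 0; -0.12 0 -42 -21 0 0 0; -0.12 0 -20 -10 0 0 0",
)

```text
t: 1.65
tool_pos: [421.2, -38.9, 304.9]
tool_rot: [[0.0, 0.098, -0.995], [0.001, -0.995, -0.098], [-1.0, -0.001, -0.0]]
ft_force: [0.5, -0.2, -0.0]
grip_width: 0.439
```

```bash
python3 - <<'E'
from h import *
o=arm.get_obs();print(o["t"],o["tool_pos"],o["tool_rot"],o["grip_width"],o["qpos"])
cv2.imwrite("pics/w1.png",arm.capture("wrist"))
E
```

```text
1.65 [421.23785001 -38.91512979 304.93149624] [[ 1.92476519e-04  9.77381158e-02 -9.95212150e-01]
 [ 6.16696203e-04 -9.95211991e-01 -9.77379809e-02]
 [-9.99999791e-01 -5.94931287e-04 -2.51829664e-04]] 0.43933629974244426 [-1.34075137e+01  6.87296526e+00  9.63195941e+01  3.79296230e-02
  7.68049090e+01  7.09748964e+01]
```

View pics/w1.png

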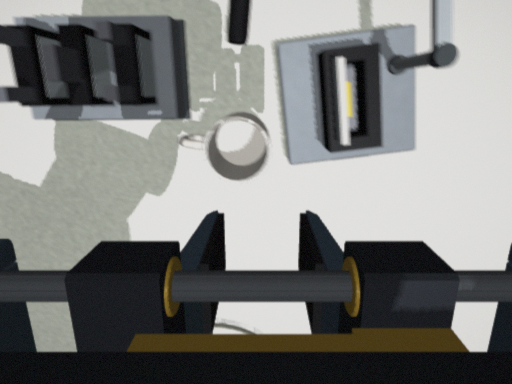

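The wrist view shows the dock (block around 350,95), the mug (237,145) and the rack (110,65) together. I'll measure the dock from here.

```bash
python3 - <<'E'
from h import *
t=cv2.imread("pics/w1.png")
cv2.imwrite("pics/z4.png",cv2.resize(t[10:175,265:465],None,fx=3.6,fy=3.6,interpolation=cv2.INTER_CUBIC))
cv2.imwrite("pics/z5.png",cv2.resize(t[5:130,0:200],None,fx=4,fy=4,interpolation=cv2.INTER_CUBIC))
print(arm.camera_params("wrist"))
E
```

```text
{'fx': 340.07922046488414, 'fy': 340.07922046488414, 'cx': 261.5349940162762, 'cy': 189.0220037361304, 'extrinsics': array([[ 9.90176634e-02,  9.56292948e-01,  2.75135058e-01,
         4.99123291e+02],
       [-9.95085512e-01,  9.53160382e-02,  2.68267783e-02,
        -3.10610163e+01],
       [-5.70524805e-04, -2.76439235e-01,  9.61031229e-01,
         4.63663247e+02],
       [ 0.00000000e+00,  0.00000000e+00,  0.00000000e+00,
         1.00000000e+00]])}
```

View pics/z4.png

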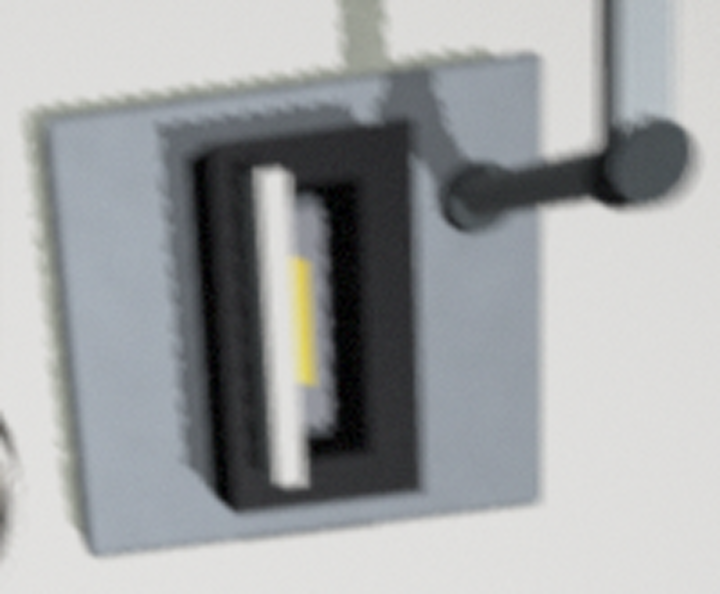

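View pics/z5.png

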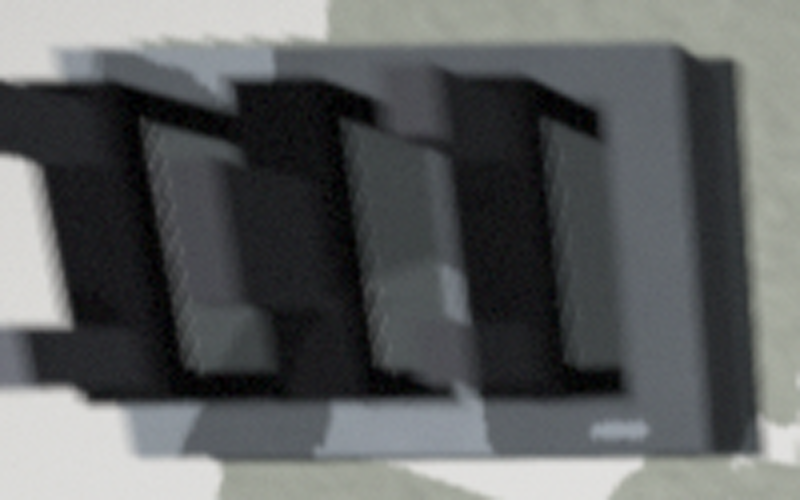

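Request:
arm_command(
  plan="-0.12 10 50 0 0 0 0; -0.12 10 46 0 0 0 0; -0.12 0 0 0 0 0 0; -0.12 0 0 0 0 0 0",
)

```text
t: 2.1
tool_pos: [429.5, -137.2, 284.7]
tool_rot: [[-0.001, 0.093, -0.996], [0.001, -0.996, -0.093], [-1.0, -0.001, 0.001]]
ft_force: [0.7, 0.2, -1.0]
grip_width: 0.443
```

```bash
python3 - <<'E'
from h import *
import pickle
P=arm.camera_params("wrist");t=arm.capture("wrist");pickle.dump(P,open("P2","wb"))
cv2.imwrite("pics/w2.png",t); print(arm.get_obs()["tool_pos"])
cv2.imwrite("pics/z6.png",cv2.resize(t[0:200,160:360],None,fx=3,fy=3,interpolation=cv2.INTER_CUBIC))
E
```

```text
[ 429.52427243 -136.46424868  284.96112913]
```

View pics/z6.png

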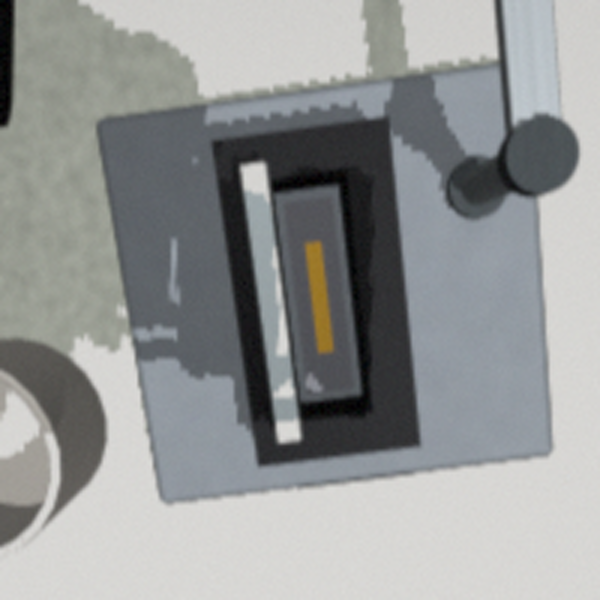

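The dock fills the wrist view. The block's top corners are roughly (212,140), (390,120), (420,446) and (258,465) in the zoomed picture.

```bash
python3 - <<'E'
from h import *
import pickle
P=pickle.load(open("P2","rb"))
z=lambda x,y:((x+.5)/3-.5+160,(y+.5)/3-.5)
def show(n,C,h):
    Q=[onz("wrist",*z(*c),h,P) for c in C];print(n,np.round(Q,1)[:,:2].tolist(),np.mean(Q,0).round(1))
    for a,b in((0,1),(3,2),(3,0),(2,1)):
        d=Q[b]-Q[a];print("  ",np.linalg.norm(d).round(1),np.degrees(np.arctan2(d[1],d[0])).round(2))
show("block",[(212,140),(390,120),(420,446),(258,465)],75)
show("base",[(98,122),(498,63),(552,455),(162,502)],30)
show("fence top",[(239,163),(264,160),(301,441),(277,445)],95)
show("slot(right)",[(240,163),(345,172),(370,408),(277,445)],75)
show("conn top",[(272,193),(340,184),(361,393),(303,402)],50)
print("col",onz("wrist",*z(541,154),142,P),onz("wrist",*z(541,154),150,P))
E
```

```text
block [[546.7, -95.5], [558.5, -154.2], [450.8, -177.9], [438.3, -119.9]] [ 498.6 -136.9   75. ]
   59.8 -78.65
   59.4 -77.83
   111.1 12.65
   110.2 12.4
base [[553.8, -48.3], [587.8, -194.4], [445.4, -237.8], [410.7, -80.2]] [ 499.4 -140.2   30. ]
   150.1 -76.88
   161.3 -77.6
   146.5 12.58
   148.9 16.93
fence top [[538.6, -106.5], [540.2, -114.4], [451.8, -134.5], [449.6, -126.4]] [ 495.  -120.4   95. ]
   8.0 -78.21
   8.4 -75.08
   91.2 12.61
   90.7 12.81
slot(right) [[540.4, -105.4], [540.9, -141.0], [462.8, -158.3], [446.3, -126.1]] [ 497.6 -132.7   75. ]
   35.5 -89.17
   36.1 -62.84
   96.3 12.41
   80.0 12.48
conn top [[533.6, -116.0], [539.0, -140.3], [465.1, -156.1], [459.6, -134.3]] [ 499.3 -136.7   50. ]
   24.8 -77.5
   22.4 -75.82
   76.2 13.86
   75.5 12.05
col [ 544.45139859 -192.32730138  142.        ] [ 543.45817149 -190.69429439  150.        ]
```

Request:
arm_command(
  plan="-0.12 0 -48 -4.5 0 0 0; -0.12 0 -48 -4.5 0 0 0; -0.12 0 -48 -4.5 0 0 0; -0.12 0 -48 -4.5 0 0 0; -0.12 0 -48 -4.5 0 0 0",
)

```text
t: 2.65
tool_pos: [428.3, 107.3, 285.6]
tool_rot: [[0.001, 0.097, -0.995], [0.0, -0.995, -0.097], [-1.0, -0.0, -0.001]]
ft_force: [1.5, -0.8, 0.0]
grip_width: 0.441
```

Request:
arm_command(
  plan="-0.12 0 -48 -4.5 0 0 0; -0.12 0 0 0 0 0 0; -0.12 0 0 0 0 0 0; -0.12 0 0 0 0 0 0",
)

```text
t: 3.05
tool_pos: [428.8, 152.5, 285.3]
tool_rot: [[0.0, 0.096, -0.995], [-0.0, -0.995, -0.096], [-1.0, 0.0, -0.0]]
ft_force: [0.3, -0.5, -0.6]
grip_width: 0.438
```

```bash
python3 - <<'E'
from h import *
import pickle
P=arm.camera_params("wrist");t=arm.capture("wrist");pickle.dump(P,open("P3","wb"))
cv2.imwrite("pics/w3.png",t); o=arm.get_obs();print(o["tool_pos"],o["tool_rot"])
cv2.imwrite("pics/z7.png",cv2.resize(t[0:200,150:410],None,fx=3,fy=3,interpolation=cv2.INTER_CUBIC))
E
```

```text
[428.95786644 152.05573816 285.23743336] [[ 6.29851677e-05  9.50172449e-02 -9.95475625e-01]
 [-1.38726750e-04 -9.95475616e-01 -9.50172528e-02]
 [-9.99999988e-01  1.44083776e-04 -4.95187650e-05]]
```

View pics/z7.png

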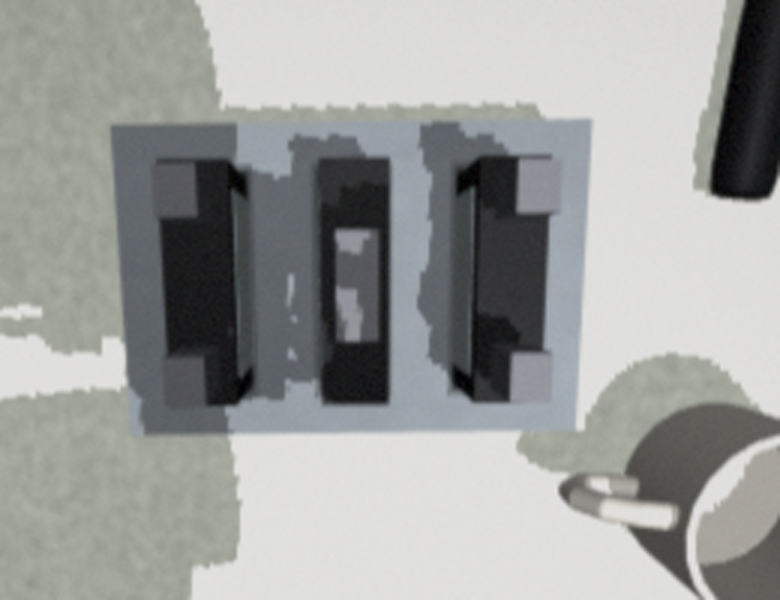

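The middle cartridge is seen from almost straight above. Its tab spans about (335–379, 228–342) in the zoomed picture.

```bash
python3 - <<'E'
from h import *
import pickle
P=pickle.load(open("P3","rb"))
z=lambda x,y:((x+.5)/3-.5+150,(y+.5)/3-.5)
def show(n,C,h):
    Q=[onz("wrist",*z(*c),h,P) for c in C];print(n,np.round(Q,1)[:,:2].tolist(),np.mean(Q,0).round(1))
    for a,b in((0,1),(3,2),(3,0),(2,1)):
        d=Q[b]-Q[a];print("  ",np.linalg.norm(d).round(1),np.degrees(np.arctan2(d[1],d[0])).round(2))
show("tab",[(335,228),(379,228),(380,342),(336,342)],148)
show("rack",[(111,126),(592,119),(577,430),(133,435)],56)
show("flat",[(318,158),(390,158),(388,403),(320,403)],108)
E
```

```text
tab [[518.3, 160.3], [519.5, 148.3], [488.9, 144.6], [487.7, 157.1]] [503.6 152.6 148. ]
   12.1 -84.43
   12.5 -84.44
   30.7 6.09
   30.7 6.77
rack [[548.3, 242.4], [567.0, 74.3], [458.3, 61.8], [440.0, 230.1]] [503.4 152.1  56. ]
   169.1 -83.66
   169.3 -83.79
   109.0 6.48
   109.5 6.56
flat [[539.7, 167.6], [541.9, 145.6], [467.4, 137.9], [465.3, 160.1]] [503.6 152.8 108. ]
   22.1 -84.43
   22.3 -84.44
   74.8 5.79
   74.8 5.91
```

Request:
arm_command(
  plan="-0.12 0 3.2 -37 -0.01 0 0; -0.12 0 3.2 -37 0 0 0; -0.12 40 0 0 0 0 0; -0.12 40 0 0 0 0 0; -0.12 30 0 0 0 0 0",
)

```text
t: 3.6
tool_pos: [503.1, 152.2, 173.2]
tool_rot: [[-0.001, 0.103, -0.995], [-0.0, -0.995, -0.103], [-1.0, 0.0, 0.001]]
ft_force: [0.5, 0.4, 0.4]
grip_width: 0.435
```

Request:
arm_command(
  plan="-0.12 0 0 0 0 0 0; -0.12 0 0 0 0 0 0; -0.12 0 0 0 0 0 0",
)

```text
t: 3.9
tool_pos: [504.6, 153.5, 176.9]
tool_rot: [[0.003, 0.105, -0.994], [0.0, -0.994, -0.105], [-1.0, -0.0, -0.003]]
ft_force: [0.3, -1.1, 1.0]
grip_width: 0.441
```

```bash
python3 - <<'E'
from h import *
t=arm.capture("wrist");o=arm.get_obs();print(o["tool_pos"],o["tool_rot"])
s=arm.capture("side")
cv2.imwrite("pics/w4.png",np.hstack([cv2.resize(t,None,fx=.8,fy=.8),cv2.resize(s[80:260,120:330],(390,307))]))
E
```

```text
[504.55413825 153.62468447 176.96806752] [[ 2.95491628e-03  1.05024635e-01 -9.94465230e-01]
 [ 5.40439849e-04 -9.94469595e-01 -1.05023490e-01]
 [-9.99995488e-01 -2.27113020e-04 -2.99533389e-03]]
```

View pics/w4.png

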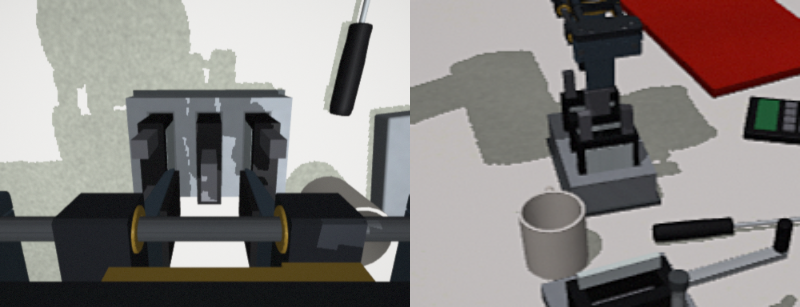

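Request:
arm_command(
  plan="-0.12 25 0.5 0 0 0 0; -0.12 15 0 0 0 0 0; -0.12 10 0 0 0 0 0; -0.12 0 0 0 0 0 0; -0.12 0 0 0 0 0 0",
)

```text
t: 4.5
tool_pos: [504.0, 153.4, 125.9]
tool_rot: [[0.001, 0.106, -0.994], [0.0, -0.994, -0.106], [-1.0, -0.0, -0.001]]
ft_force: [0.6, -0.1, 0.1]
grip_width: 0.442
```

Request:
arm_command(
  plan="-0.12 4 0.4 0 0 0 0; -0.12 0 0 0 0 0 0; -1 0 0 0 0 0 0; -1 0 0 0 0 0 0; -1 0 0 0 0 0 0",
)

```text
t: 5.0
tool_pos: [503.6, 152.9, 121.3]
tool_rot: [[0.0, 0.106, -0.994], [0.0, -0.994, -0.106], [-1.0, -0.0, -0.0]]
ft_force: [-0.4, 0.1, 0.5]
grip_width: 0.211
```

Request:
arm_command(
  plan="-1 0 0 0 0 0 0; -1 0 0 0 0 0 0; -1 0 0 0 0 0 0",
)

```text
t: 5.3
tool_pos: [503.6, 152.9, 121.2]
tool_rot: [[0.0, 0.106, -0.994], [0.0, -0.994, -0.106], [-1.0, -0.0, -0.0]]
ft_force: [-0.3, 0.0, 1.3]
grip_width: 0.128
```

Request:
arm_command(
  plan="-1 -5 0 0 0 0 0; -1 -10 0 0 0 0 0; -1 -15 0 0 0 0 0; -1 -20 0 0 0 0 0; -1 -20 0 0 0 0 0",
)

```text
t: 5.8
tool_pos: [503.4, 152.9, 192.5]
tool_rot: [[0.0, 0.106, -0.994], [0.0, -0.994, -0.106], [-1.0, -0.0, -0.0]]
ft_force: [-0.3, -0.2, -1.3]
grip_width: 0.132
```

Request:
arm_command(
  plan="-1 -20 0 0 0 0 0; -1 -20 0 0 0 0 0; -1 -20 0 0 0 0 0; -1 0 0 0 0 0 0; -1 0 0 0 0 0 0",
)

```text
t: 6.3
tool_pos: [503.4, 152.9, 251.3]
tool_rot: [[0.001, 0.106, -0.994], [0.0, -0.994, -0.106], [-1.0, -0.0, -0.001]]
ft_force: [-0.1, 0.2, -3.0]
grip_width: 0.133
```

```bash
python3 - <<'E'
from h import *
s=arm.capture("side");w=arm.capture("wrist")
o=arm.get_obs();print(o["tool_pos"],o["grip_width"])
cv2.imwrite("pics/s5.png",np.hstack([cv2.resize(s[40:280,100:360],(430,397)),cv2.resize(w,(370,278)).copy() if 0 else cv2.copyMakeBorder(cv2.resize(w,(370,278)),0,119,0,0,0)]))
E
```

```text
[502.92243788 152.76588424 250.27330549] 0.12859918178719354
```

View pics/s5.png

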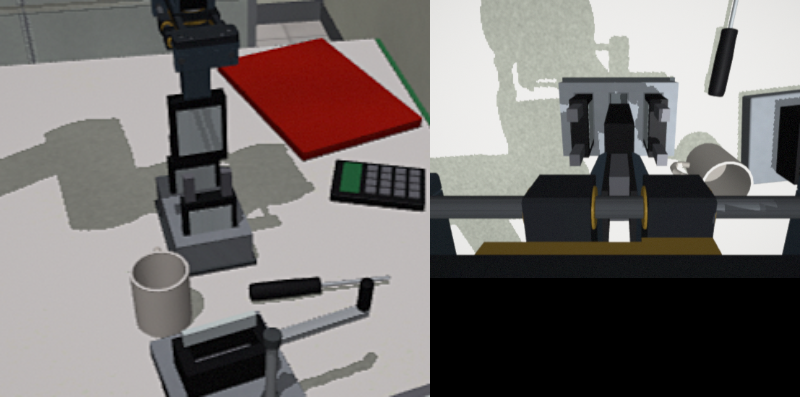

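Request:
arm_command(
  plan="-1 0 0 0 -0.112 0 0; -1 0 40 9.5 0 0 0; -1 0 41 9.5 0 0 0; -1 0 41 9.5 0 0 0; -1 0 41 9.5 0 0 0",
)

```text
t: 6.9
tool_pos: [501.1, -15.5, 250.4]
tool_rot: [[-0.001, 0.217, -0.976], [0.001, -0.976, -0.217], [-1.0, -0.001, 0.001]]
ft_force: [1.2, -0.1, -0.6]
grip_width: 0.228
```

Request:
arm_command(
  plan="-1 0 41 9.5 0 0 0; -1 0 41 9.5 0 0 0; -1 0 40 9.5 0 0 0; -1 0 0 0 0 0 0; -1 0 0 0 0 0 0",
)

```text
t: 7.4
tool_pos: [499.7, -140.4, 250.3]
tool_rot: [[-0.001, 0.214, -0.977], [0.001, -0.977, -0.214], [-1.0, -0.001, 0.001]]
ft_force: [0.1, 0.1, 0.2]
grip_width: 0.007
```

```bash
cat >> h.py <<'E'
D0=np.array([499.6,-143.0]);Y=np.radians(12.5)
RD=np.array([[np.cos(Y),-np.sin(Y)],[np.sin(Y),np.cos(Y)]])
def dockxy(p): return RD.T@(np.array(p[:2])-D0)
def st(target=None):
    o=arm.get_obs();p=np.array(o["tool_pos"]);R=np.array(o["tool_rot"])
    print(round(o["t"],2),"pos",p.round(2),"dock",dockxy(p).round(2),"yaw",np.degrees(np.arctan2(R[0,1],-R[1,1])).round(2),"F",np.round(o["ft_force"],1),"grip",round(o["grip_width"]*91,1))
    if target is not None: print("tool delta",(R.T@(np.array(target)-p)).round(2))
E
python3 -c "
from h import *
print(dockxy((498.8,-137)));st((499.4,-139.9,220))"
```

```text
[0.51760088 6.03092773]
7.4 pos [ 499.72 -140.39  250.27] dock [0.68 2.52] yaw 12.36 F [0.1 0.1 0.2] grip 0.6
tool delta [30.28 -0.52  0.17]
```

The grip reads 0.6 mm, so the cartridge has slipped out. I'll look before moving anything.

```bash
python3 - <<'E'
from h import *
for n in("top","side","wrist"): cv2.imwrite(f"pics/{n}6.png",arm.capture(n))
E
```

```text
(no output)
```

View pics/top6.png

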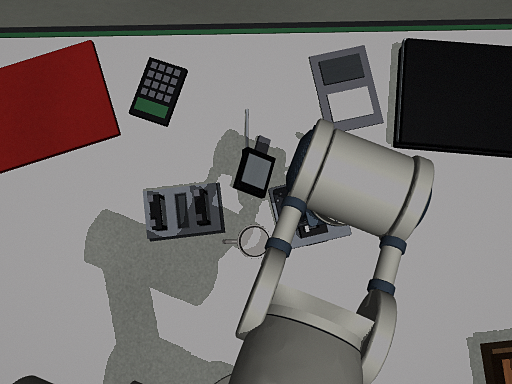

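View pics/side6.png

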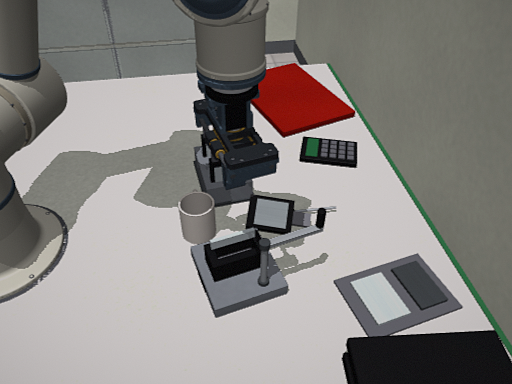

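View pics/wrist6.png

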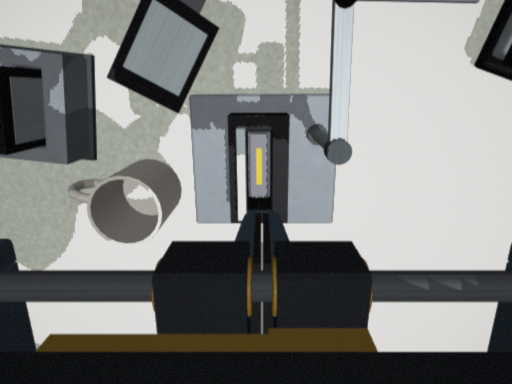

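The cartridge was flung when the fast sweep began. It now lies flat beside the dock, tab towards +x, over the screwdriver handle. Zooming in to find its pose.

```bash
python3 - <<'E'
import cv2,numpy as np
t=cv2.imread("pics/top6.png");s=cv2.imread("pics/side6.png");w=cv2.imread("pics/wrist6.png")
cv2.imwrite("pics/z8.png",cv2.resize(t[95:215,205:305],None,fx=5,fy=5,interpolation=cv2.INTER_CUBIC))
cv2.imwrite("pics/z9.png",cv2.resize(s[170:260,220:350],None,fx=6,fy=6,interpolation=cv2.INTER_CUBIC))
cv2.imwrite("pics/z10.png",cv2.resize(w[0:130,80:240],None,fx=4.5,fy=4.5,interpolation=cv2.INTER_CUBIC))
E
```

```text
(no output)
```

View pics/z8.png

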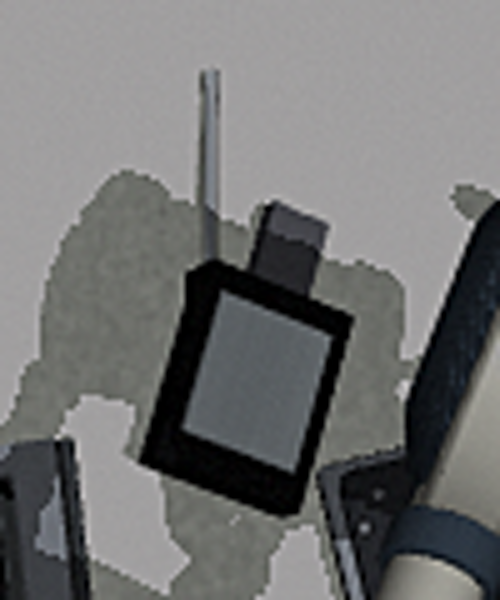

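View pics/z9.png

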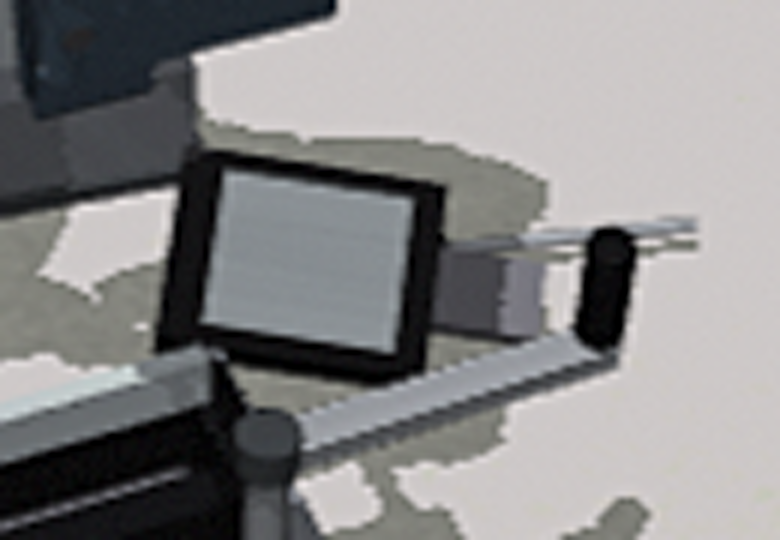

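View pics/z10.png

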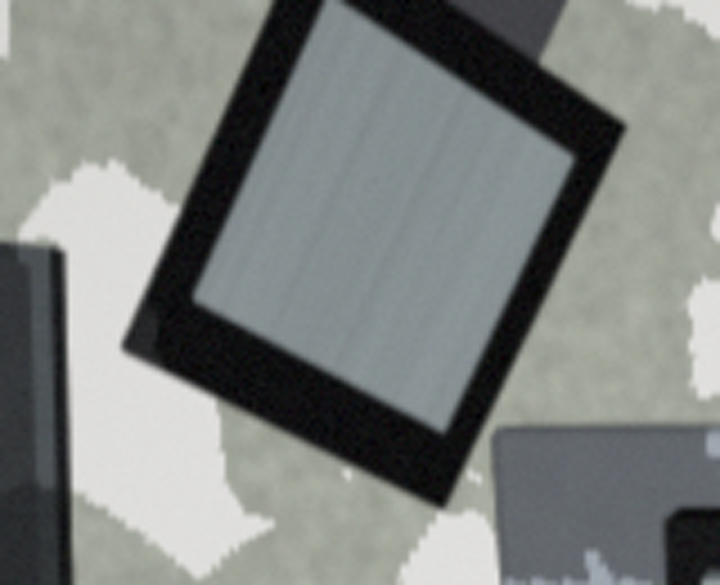

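```bash
python3 - <<'E'
from h import *
T=lambda x,y:((x+.5)/5-.5+205,(y+.5)/5-.5+95)
S=lambda x,y:((x+.5)/6-.5+220,(y+.5)/6-.5+170)
W=lambda x,y:((x+.5)/4.5-.5+80,(y+.5)/4.5-.5)
top=[(220,290),(332,338),(294,474),(183,428)]
sd=[(415,195),(395,355),(200,325),(222,172)]
wr=[(328,0),(577,155),(445,432),(192,298)]
Q=[]
for a,b,c in zip(top,sd,wr):
    r=[ray("top",*T(*a)),ray("side",*S(*b)),ray("wrist",*W(*c))]
    A=np.zeros((3,3));B=np.zeros(3)
    for o,d in r:
        d=d/np.linalg.norm(d);M=np.eye(3)-np.outer(d,d);A+=M;B+=M@o
    x=np.linalg.solve(A,B);res=[np.linalg.norm((np.eye(3)-np.outer(d,d)/(d@d))@(x-o)) for o,d in r]
    print(x.round(1),np.round(res,1));Q.append(x)
Q=np.array(Q);c=Q.mean(0);print("centre",c)
for i in range(4):print(np.linalg.norm(Q[i]-Q[(i+1)%4]).round(1))
zc=(Q[0]+Q[1]-Q[2]-Q[3]);zc/=np.linalg.norm(zc);xc=(Q[0]+Q[3]-Q[1]-Q[2]);xc/=np.linalg.norm(xc)
print("cart z",zc,"cart x",xc,"n",np.cross(zc,xc), "yaw z",np.degrees(np.arctan2(zc[1],zc[0])))
E
```

```text
[636.7  -1.7  48.7] [1.2 1.7 2.4]
[619.5 -54.1  20.3] [1.4 1.  1. ]
[551.9 -35.   27.8] [1.1 0.5 1.1]
[569.7  16.7  54.4] [2.1 1.5 0.8]
centre [594.44715031 -18.53962141  37.79180404]
62.0
70.7
60.8
69.7
cart z [ 0.95909094 -0.26687643 -0.0944539 ] cart x [0.28488496 0.8470547  0.44870804] n [-0.03974198 -0.45726031  0.88843157] yaw z -15.549745874047007
```

```bash
python3 - <<'E'
from h import *
T=lambda x,y:((x+.5)/5-.5+205,(y+.5)/5-.5+95)
S=lambda x,y:((x+.5)/6-.5+220,(y+.5)/6-.5+170)
for a,b in (((272,203),(545,258)),((329,226),(530,340)),((262,275),(447,247)),((312,297),(432,328))):
    print([x if isinstance(x,float) else x.round(1) for x in tri(ray("top",*T(*a)),ray("side",*S(*b)))])
c=np.array([594.9,-13.5,28]);zc=np.array([.959,-.267,-.094]);xc=np.array([.285,.847,.449]);n=np.cross(zc,xc)
for k in(50,90):
  for s in(15,-15): print("pred",k,s,(c+k*zc+s*xc+6*n).round(1))
print(np.array(arm.get_obs()["qpos"]).round(1),arm.get_obs()["tool_pos"])
E
```

```text
[array([682.4, -25.5,  32.7]), np.float64(1.7615422828848828)]
[array([672.4, -52.6,  18.6]), np.float64(1.228120366208876)]
[array([646.2, -20.3,  39.1]), np.float64(0.9363164887556721)]
[array([637.3, -43.9,  21.8]), np.float64(1.4032781297172296)]
pred 50 15 [646.9 -16.9  35.4]
pred 50 -15 [638.3 -42.3  21.9]
pred 90 15 [685.2 -27.6  31.6]
pred 90 -15 [676.7 -53.   18.1]
[-22.1  18.2  89.8   0.   72.   55.3] [ 500.03490024 -138.78318028  250.75556479]
```

```bash
python3 - <<'E'
from h import *
T=lambda x,y:((x+.5)/5-.5+205,(y+.5)/5-.5+95)
t0=cv2.imread("pics/top0.png")
for p in((208,75),(207,160),(210,240)): print(onz("top",*T(*p),10).round(1))
# handle outline in first picture
m=(t0[145:195,235:262].max(2)<40).astype(np.uint8);ys,xs=np.nonzero(m);print(cv2.minAreaRect(np.stack([xs+235,ys+145],1).astype(np.float32)))
for p in((242,151),(253,151),(242,190),(253,190)):print(onz("top",*p,12).round(1))
E
```

```text
[750.4   4.9  10. ]
[708.2   5.8  10. ]
[668.7   4.7  10. ]
((247.0, 170.0), (42.0, 10.0), 90.0)
[647.9  15.9  12. ]
[647.6 -10.6  12. ]
[553.5  16.7  12. ]
[553.2  -9.5  12. ]
```

Request:
arm_command(
  plan="-0.12 -4 0 0 0.1325 0 0; -0.12 -4 0 0 0.1325 0 0; -0.12 0 0 0 0.1325 0 0; -0.12 0 0 0 0.1325 0 0; -0.12 0 0 0 0 0 -0.0875",
)

```text
t: 8.05
tool_pos: [500.6, -137.2, 259.1]
tool_rot: [[0.027, -0.31, -0.95], [0.084, -0.947, 0.311], [-0.996, -0.088, 0.001]]
ft_force: [0.1, -0.5, -0.8]
grip_width: 0.41
```

Request:
arm_command(
  plan="-0.12 0 0 0 0 0 -0.0875; -0.12 0 0 0 0 0 0; -0.12 0 0 0 0 0 0",
)

```text
t: 8.35
tool_pos: [500.0, -139.6, 258.9]
tool_rot: [[0.052, -0.303, -0.952], [0.164, -0.937, 0.307], [-0.985, -0.172, 0.001]]
ft_force: [0.0, -0.8, 0.3]
grip_width: 0.444
```

```bash
python3 -c "
from h import *
st((659.6,-33.3,250));print(np.array(arm.get_obs()['tool_rot']).round(3),np.array(arm.get_obs()['qpos']).round(1))"
```

```text
8.35 pos [ 499.98 -139.57  258.94] dock [1.11 3.27] yaw -17.91 F [ 0.  -0.8  0.3] grip 40.4
tool delta [  34.6  -146.43 -119.22]
[[ 0.052 -0.303 -0.952]
 [ 0.164 -0.937  0.307]
 [-0.985 -0.172  0.001]] [-28.7  18.1  89.4  10.1  74.6  76.4]
```

Request:
arm_command(
  plan="-0.12 8.6 -36.6 -29.8 0 0 0; -0.12 8.6 -36.6 -29.8 0 0 0; -0.12 8.6 -36.6 -29.8 0 0 0; -0.12 8.6 -36.6 -29.8 0 0 0; -0.12 0 0 0 0 0 0",
)

```text
t: 8.85
tool_pos: [663.1, -28.7, 249.9]
tool_rot: [[0.053, -0.298, -0.953], [0.165, -0.939, 0.303], [-0.985, -0.173, -0.001]]
ft_force: [-1.5, 0.1, -0.9]
grip_width: 0.442
```

```bash
python3 - <<'E'
from h import *
st((659.6,-33.3,110))
P=arm.camera_params("wrist")
print(arm.get_obs()["tool_rot"])
t=arm.capture("wrist");cv2.imwrite("pics/w7.png",t)
E
```

```text
8.85 pos [663.07 -28.71 249.87] dock [184.33  76.2 ] yaw -17.62 F [-1.5  0.1 -0.9] grip 40.2
tool delta [136.81  29.55   2.07]
[[ 0.05342517 -0.29812019 -0.95303206]
 [ 0.16462247 -0.93870693  0.30286754]
 [-0.98490872 -0.17307124 -0.0010733 ]]
```

View pics/w7.png

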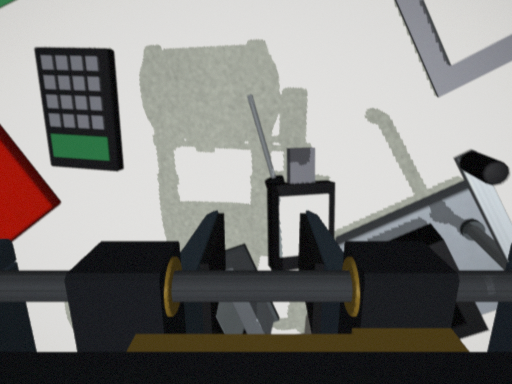

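```bash
python3 - <<'E'
from h import *
t=cv2.imread("pics/w7.png")
cv2.imwrite("pics/z11.png",cv2.resize(t[120:215,230:360],None,fx=6,fy=6,interpolation=cv2.INTER_CUBIC))
for c,z in(((287,149),32),((314,147),18.5),((289,182),38),((316,181),22)): print(onz("wrist",*c,z).round(1))
st()
E
```

```text
[678.9 -27.6  32. ]
[670.9 -55.8  18.5]
[643.4 -20.1  38. ]
[632.8 -47.9  22. ]
8.9 pos [661.06 -30.33 249.88] dock [182.02  75.06] yaw -17.66 F [-0.6 -0.8  0.3] grip 40.3
```

View pics/z11.png

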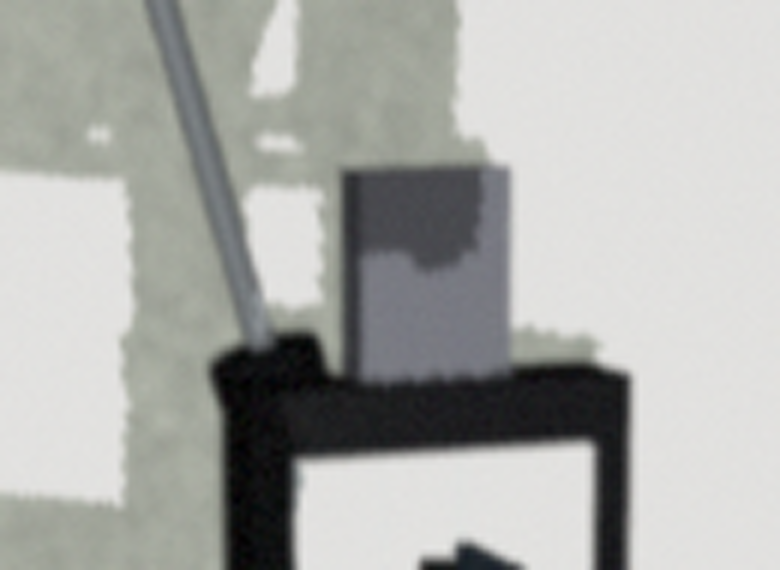

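```bash
python3 -c "
from h import *
st((658.1,-34.8,90))"
```

```text
8.9 pos [661.06 -30.33 249.88] dock [182.02  75.06] yaw -17.66 F [-0.6 -0.8  0.3] grip 40.3
tool delta [156.6   32.64   1.45]
```

Request:
arm_command(
  plan="-0.12 42 8.2 0.4 0 0 0; -0.12 42 8.2 0.4 0 0 0; -0.12 42 8.2 0.4 0 0 0; -0.12 20 4 0 0 0 0; -0.12 10 4 0 0 0 0",
)

```text
t: 9.4
tool_pos: [655.4, -37.3, 89.6]
tool_rot: [[0.05, -0.302, -0.952], [0.165, -0.937, 0.306], [-0.985, -0.173, 0.003]]
ft_force: [0.2, -0.2, 1.1]
grip_width: 0.438
```

Request:
arm_command(
  plan="-0.12 0 0 0 0 0 0; -0.12 0 0 0 0 0 0; -0.12 0 0 0 0 0 0",
)

```text
t: 9.7
tool_pos: [657.9, -38.0, 93.1]
tool_rot: [[0.056, -0.302, -0.952], [0.165, -0.937, 0.307], [-0.985, -0.174, -0.003]]
ft_force: [0.6, 0.3, -0.4]
grip_width: 0.437
```

```bash
python3 - <<'E'
from h import *
st((658.1,-34.8,25.7))
t=arm.capture("wrist")
s=arm.capture("side")
cv2.imwrite("pics/w8.png",np.hstack([cv2.resize(t,(400,300)),cv2.resize(s[150:270,220:380],(400,300))]))
for X in((658.1,-34.8,28),): print(proj("wrist",X),proj("side",X))
E
```

```text
9.7 pos [657.91 -38.    93.11] dock [177.28  68.24] yaw -17.86 F [ 0.6  0.3 -0.4] grip 39.8
tool delta [66.92  8.68  0.97]
(np.float64(271.4058326545925), np.float64(208.98544520904395)) (np.float64(300.26824135065885), np.float64(218.2824555308624))
```

View pics/w8.png

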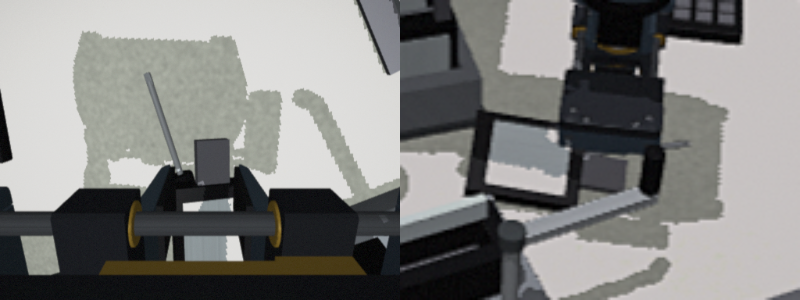

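Request:
arm_command(
  plan="-0.12 20 3 -0.5 0 0 0; -0.12 20 3 -0.5 0 0 0; -0.12 13 1.5 0 0 0 0; -0.12 5 0.7 0 0 0 0; -0.12 0 0 0 0 0 0",
)

```text
t: 10.3
tool_pos: [658.5, -36.1, 32.7]
tool_rot: [[0.053, -0.303, -0.952], [0.166, -0.937, 0.307], [-0.985, -0.174, 0.001]]
ft_force: [-0.8, 0.2, 0.5]
grip_width: 0.441
```

```bash
python3 - <<'E'
from h import *
st((659.1,-34.8,25.7))
t=arm.capture("wrist")
cv2.imwrite("pics/w9.png",cv2.resize(t[130:300,130:400],None,fx=2.9,fy=2.9))
E
```

```text
10.3 pos [658.54 -36.1   32.69] dock [178.31  69.96] yaw -17.89 F [-0.8  0.2  0.5] grip 40.1
tool delta [ 7.13 -0.17 -0.14]
```

View pics/w9.png

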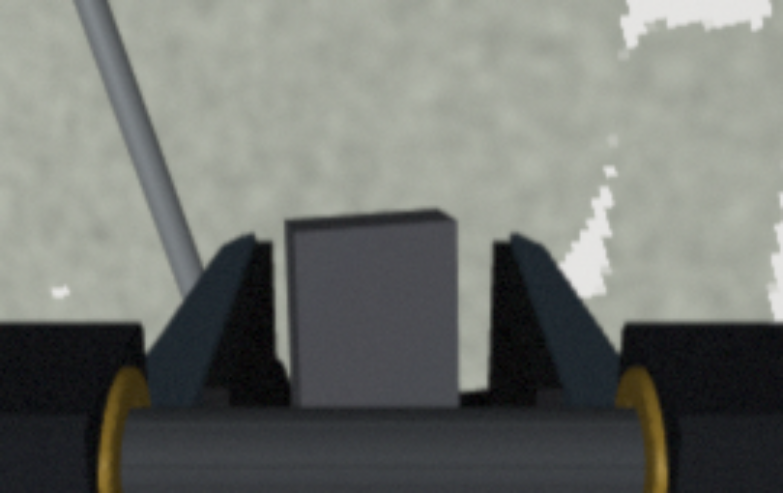

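Request:
arm_command(
  plan="-0.12 3 -1 0 0 0 0; -0.12 3 -0.5 0 0 0 0; -0.12 0 0 0 0 0 0; -0.12 0 0 0 0 0 0",
)

```text
t: 10.75
tool_pos: [659.8, -33.8, 27.5]
tool_rot: [[0.054, -0.302, -0.952], [0.166, -0.937, 0.307], [-0.985, -0.174, -0.001]]
ft_force: [0.6, -0.3, 0.9]
grip_width: 0.441
```

```bash
python3 - <<'E'
from h import *
st((659.1,-34.8,25.7))
t=arm.capture("wrist")
cv2.imwrite("pics/w10.png",cv2.resize(t[130:300,130:400],None,fx=2.9,fy=2.9))
E
```

```text
10.75 pos [659.77 -33.83  27.51] dock [180.    71.91] yaw -17.88 F [ 0.6 -0.3  0.9] grip 40.2
tool delta [1.58 1.42 0.34]
```

View pics/w10.png

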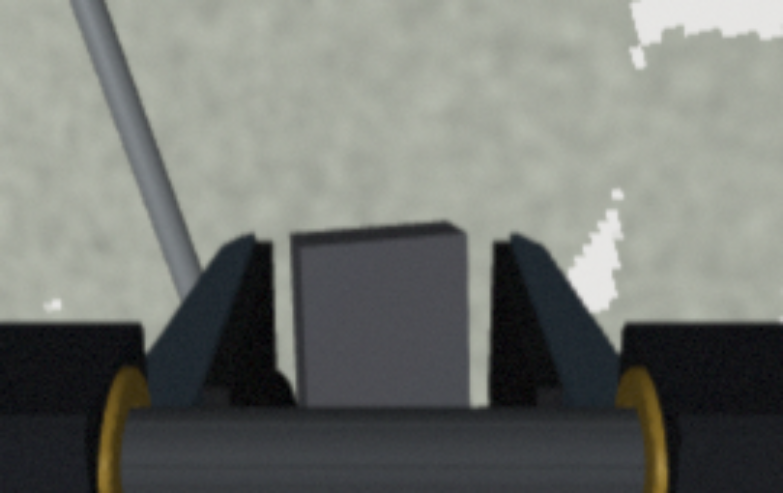

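Centred. I'll close on the tab.

Request:
arm_command(
  plan="-1 0 0 0 0 0 0; -1 0 0 0 0 0 0; -1 0 0 0 0 0 0; -1 0 0 0 0 0 0; -1 0 0 0 0 0 0",
)

```text
t: 11.3
tool_pos: [659.4, -33.8, 27.2]
tool_rot: [[0.053, -0.302, -0.952], [0.166, -0.937, 0.307], [-0.985, -0.174, 0.0]]
ft_force: [0.6, -0.9, 0.4]
grip_width: 0.339
```

Request:
arm_command(
  plan="-1 -2 -0.4 0 0 0 0; -1 -3 -0.5 0 0 0 0; -1 -4 -0.7 0 0 0 0; -1 -5 -0.9 0 0 0 0; -1 -5 -0.9 0 0 0 0",
)

```text
t: 11.8
tool_pos: [659.5, -33.7, 47.0]
tool_rot: [[0.054, -0.302, -0.952], [0.166, -0.937, 0.307], [-0.985, -0.174, -0.0]]
ft_force: [0.5, 0.4, -2.6]
grip_width: 0.336
```

Request:
arm_command(
  plan="-1 -6 -1 0 0 0 0; -1 -8 -1.4 0 0 0 0; -1 -8 -1.4 0 0 0 0; -1 -5 -0.9 0 0 0 0; -1 -2 0 0 0 0 0",
)

```text
t: 12.3
tool_pos: [659.6, -34.2, 76.8]
tool_rot: [[0.054, -0.302, -0.952], [0.165, -0.937, 0.307], [-0.985, -0.174, -0.001]]
ft_force: [-0.3, -1.0, -1.9]
grip_width: 0.335
```

```bash
python3 - <<'E'
from h import *
st()
s=arm.capture("side")
t=arm.capture("wrist")
cv2.imwrite("pics/w11.png",np.hstack([cv2.resize(t,(400,300)),cv2.resize(s[120:270,200:400],(400,300))]))
E
```

```text
12.3 pos [659.64 -34.22  76.76] dock [179.79  71.56] yaw -17.88 F [-0.3 -1.  -1.9] grip 30.5
```

View pics/w11.png

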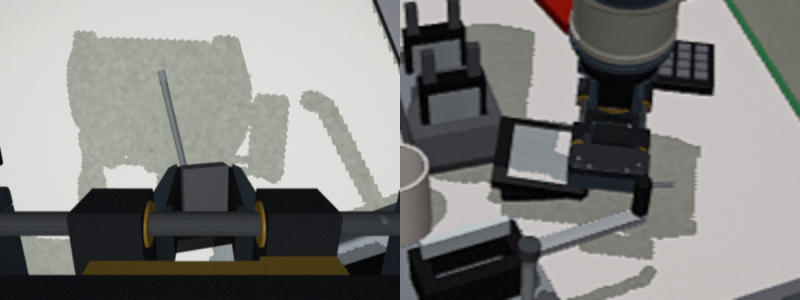

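Request:
arm_command(
  plan="-1 -6 -1 0 0 0 0; -1 -12 -2 0 0 0 0; -1 -18 -3 0 0 0 0; -1 -20 -3.5 0 0 0 0; -1 -20 -3.5 0 0 0 0",
)

```text
t: 12.9
tool_pos: [659.2, -34.6, 154.6]
tool_rot: [[0.054, -0.302, -0.952], [0.166, -0.937, 0.307], [-0.985, -0.174, -0.0]]
ft_force: [0.6, 0.5, -2.5]
grip_width: 0.337
```

Request:
arm_command(
  plan="-1 -20 -3.5 0 0 0 0.01; -1 -20 -3 0 0 0 0.02; -1 -16 -2 0 0 0 0.03; -1 -10 0 0 0 0 0.03; -1 -4 0 0 0 0 0.03",
)

```text
t: 13.4
tool_pos: [658.9, -36.9, 225.9]
tool_rot: [[0.019, -0.307, -0.952], [0.051, -0.95, 0.308], [-0.999, -0.054, -0.002]]
ft_force: [-0.8, 0.5, -1.9]
grip_width: 0.339
```

Request:
arm_command(
  plan="-1 0 0 0 0 0 0.03; -1 0 0 0 -0.02 0 0.02; -1 0 0 0 -0.04 0 0; -1 0 0 0 -0.05 0 0; -1 0 0 0 -0.05 0 0",
)

```text
t: 13.9
tool_pos: [658.4, -36.6, 223.9]
tool_rot: [[0.002, -0.149, -0.989], [0.005, -0.989, 0.149], [-1.0, -0.005, -0.001]]
ft_force: [-0.4, -0.7, -2.4]
grip_width: 0.333
```

Request:
arm_command(
  plan="-1 0 -5 0 -0.05 0 0; -1 0 -8 0 -0.05 0 0; -1 0 -12 0 -0.05 0 0; -1 0 -15 0 -0.05 0 0; -1 0 -15 0 -0.04 0 0",
)

```text
t: 14.4
tool_pos: [659.9, 19.2, 224.0]
tool_rot: [[0.002, 0.091, -0.996], [0.005, -0.996, -0.091], [-1.0, -0.005, -0.002]]
ft_force: [-0.1, 0.3, -2.6]
grip_width: 0.339
```

```bash
python3 - <<'E'
from h import *
st((690,172,260))
s=arm.capture("side")
t=arm.capture("wrist")
cv2.imwrite("pics/w12.png",np.hstack([cv2.resize(t,(400,300)),cv2.resize(s[0:240,120:440],(400,300))]))
E
```

```text
14.4 pos [659.94  19.16 224.02] dock [191.63 123.61] yaw 5.2 F [-0.1  0.3 -2.6] grip 30.9
tool delta [ -35.2  -149.65  -43.87]
```

View pics/w12.png

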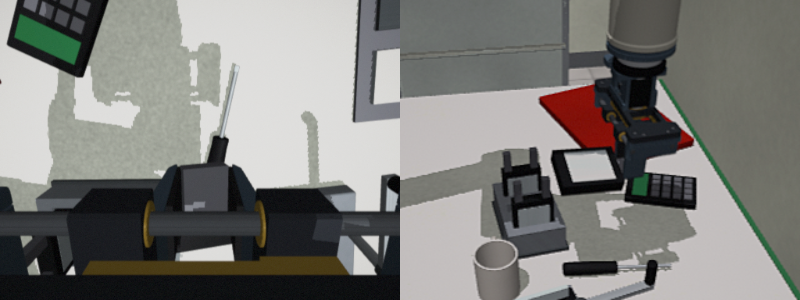

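Request:
arm_command(
  plan="-1 0 -15 -3 0 0 0; -1 0 -20 -6 0 0 0; -1 0 -20 -6 0 0 0; -1 0 -20 -6 0 0.03 0; -1 0 -20 -6 0 0.05 0",
)

```text
t: 15.0
tool_pos: [679.2, 116.6, 224.3]
tool_rot: [[0.082, 0.087, -0.993], [0.012, -0.996, -0.087], [-0.997, -0.005, -0.083]]
ft_force: [0.9, -0.6, -2.3]
grip_width: 0.336
```

Request:
arm_command(
  plan="-1 0 -20 -4 0 0.07 0; -1 0 -16 -4 0 0.07 0; -1 0 -10 -3 0 0.07 0; -1 0 -4 0 0 0.07 0; -1 0 0 0 0 0.07 0",
)

```text
t: 15.5
tool_pos: [684.8, 167.3, 226.7]
tool_rot: [[0.419, 0.088, -0.903], [0.042, -0.996, -0.078], [-0.907, -0.005, -0.422]]
ft_force: [0.9, -0.7, -2.4]
grip_width: 0.338
```

Request:
arm_command(
  plan="-1 0 0 0 0 0.07 0; -1 0 0 0 0 0.07 0; -1 0 0 0 0 0.07 0; -1 0 0 0 0 0.04 0; -1 0 0 0 0 0.02 0",
)

```text
t: 16.0
tool_pos: [684.0, 166.5, 225.8]
tool_rot: [[0.643, 0.088, -0.761], [0.061, -0.996, -0.064], [-0.763, -0.005, -0.646]]
ft_force: [0.7, -0.2, -2.7]
grip_width: 0.334
```

```bash
python3 - <<'E'
from h import *
st((690,172,260));o=arm.get_obs();print(o["qpos"].round(1) if hasattr(o["qpos"],'round') else o["qpos"])
s=arm.capture("side")
cv2.imwrite("pics/s13.png",cv2.resize(s[0:240,120:440],(640,480)))
E
```

```text
16.0 pos [684.03 166.54 225.82] dock [247.06 262.29] yaw 5.04 F [ 0.7 -0.2 -2.7] grip 30.4
tool delta [-21.92  -5.09 -26.96]
[ 10.4  23.4 101.8 -12.5  15.  106.4]
```

View pics/s13.png

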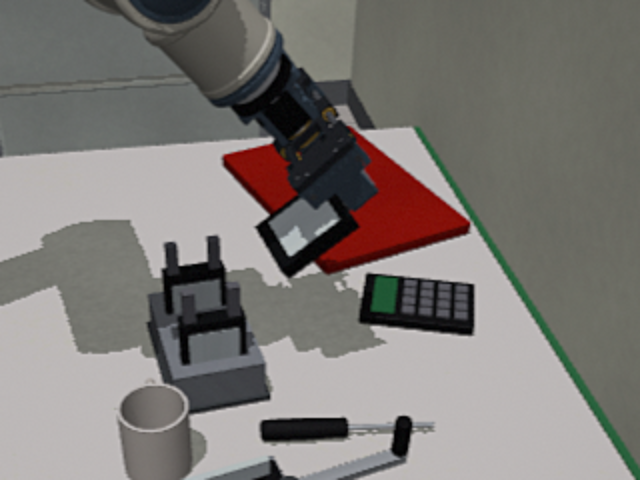

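Request:
arm_command(
  plan="-1 5 0 4 0 0 0; -1 10 0 8.5 0 0 0; -1 14 0 12 0 0 0; -1 14 0 12 0 0 0; -1 14 0 12 0 0 0",
)

```text
t: 16.55
tool_pos: [686.5, 168.5, 154.1]
tool_rot: [[0.635, 0.083, -0.768], [0.053, -0.997, -0.064], [-0.77, -0.0, -0.638]]
ft_force: [0.2, -0.7, -1.7]
grip_width: 0.34
```

Request:
arm_command(
  plan="-1 14 0 12 0 0 0; -1 10 0 8.5 0 0 0; -1 4 0 3.5 0 0 0; -1 0 0 0 0 0 0; -1 0 0 0 0 0 0",
)

```text
t: 17.05
tool_pos: [690.3, 174.9, 127.2]
tool_rot: [[0.625, 0.074, -0.777], [0.036, -0.997, -0.065], [-0.779, 0.012, -0.626]]
ft_force: [-0.3, -0.7, -2.6]
grip_width: 0.338
```

```bash
python3 - <<'E'
from h import *
st((665,166,115))
o=arm.get_obs();print(np.array(o["qpos"]).round(1))
s=arm.capture("side")
cv2.imwrite("pics/s14.png",cv2.resize(s[40:240,150:410],(780,600)))
E
```

```text
17.05 pos [690.34 174.91 127.22] dock [255.03 269.09] yaw 4.22 F [-0.3 -0.7 -2.6] grip 30.7
tool delta [-6.65  6.87 27.92]
[ 12.   33.2 104.2 -52.6   6.8 148.1]
```

View pics/s14.png

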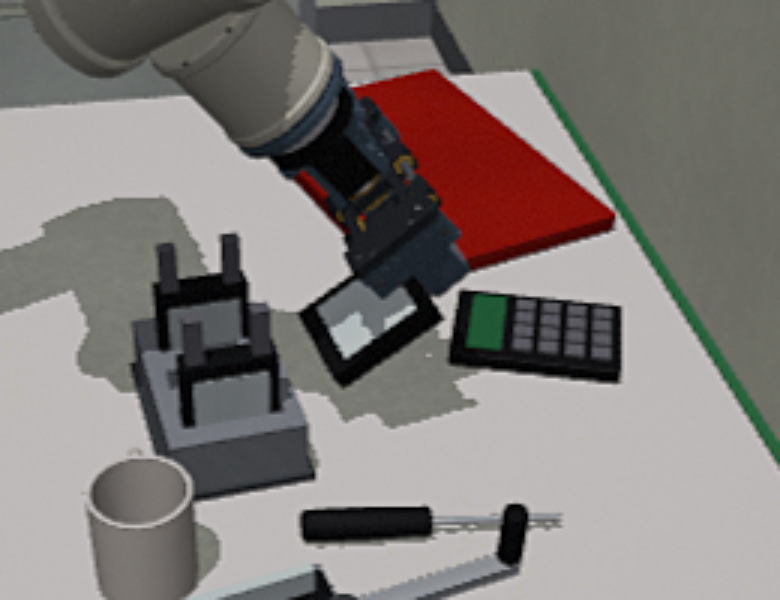

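Request:
arm_command(
  plan="-1 0 0 0 0 -0.04 0; -1 0 0 0 0 -0.06 0; -1 0 0 0 0 -0.06 0; -1 0 0 0 0 -0.06 0; -1 0 0 0 0 0 0",
)

```text
t: 17.6
tool_pos: [693.6, 170.9, 129.6]
tool_rot: [[0.483, 0.065, -0.873], [0.013, -0.998, -0.067], [-0.876, 0.021, -0.483]]
ft_force: [0.4, -0.7, -2.5]
grip_width: 0.337
```

```bash
python3 - <<'E'
from h import *
st((690,166,92))
o=arm.get_obs();print(np.array(o["qpos"]).round(1),np.array(o["tool_rot"]).round(3))
E
```

```text
17.6 pos [693.55 170.89 129.57] dock [257.29 264.47] yaw 3.71 F [ 0.4 -0.7 -2.5] grip 30.7
tool delta [31.12  3.87 21.56]
[ 11.3  32.6  95.6 -11.7  23.7 106.9] [[ 0.483  0.065 -0.873]
 [ 0.013 -0.998 -0.067]
 [-0.876  0.021 -0.483]]
```

Request:
arm_command(
  plan="-1 4 0.5 3 -0.01 0 -0.017; -1 7 0.8 5 -0.015 0 -0.02; -1 8 1 5.5 0 0 0; -1 8 1 5.5 0 0 0; -1 4 0.5 2.5 0 0 0",
)

```text
t: 18.1
tool_pos: [687.3, 166.0, 88.9]
tool_rot: [[0.477, 0.104, -0.873], [0.048, -0.995, -0.093], [-0.878, 0.002, -0.479]]
ft_force: [-0.9, -0.5, -3.1]
grip_width: 0.336
```

```bash
python3 - <<'E'
from h import *
st((680,166,90))
o=arm.get_obs();print(np.array(o["qpos"]).round(1),np.array(o["tool_rot"]).round(3))
s=arm.capture("side")
cv2.imwrite("pics/s15.png",cv2.resize(s[40:240,150:410],(780,600)))
E
```

```text
18.1 pos [687.31 166.05  88.86] dock [250.15 261.1 ] yaw 5.99 F [-0.9 -0.5 -3.1] grip 30.6
tool delta [-4.49 -0.71  5.84]
[ 9.6 35.7 98.4 -6.2 17.4 99.1] [[ 0.477  0.104 -0.873]
 [ 0.048 -0.995 -0.093]
 [-0.878  0.002 -0.479]]
```

View pics/s15.png

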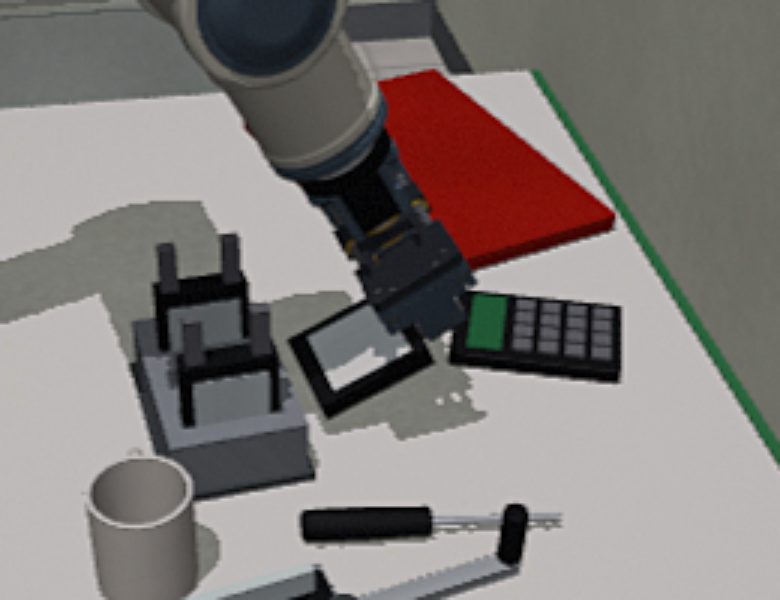

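Request:
arm_command(
  plan="-1 -2.9 0 5.3 0 0 0; -1 -2.9 0 5.3 0 0 0; -1 -8.6 0 0.4 0 0 0; -1 -8.6 0 0.4 0 0 0; -1 -8.6 0 0.4 0 0 0",
)

```text
t: 18.65
tool_pos: [664.0, 163.8, 114.3]
tool_rot: [[0.481, 0.105, -0.87], [0.049, -0.994, -0.093], [-0.875, 0.001, -0.484]]
ft_force: [6.9, -0.7, -0.9]
grip_width: 0.338
```

Request:
arm_command(
  plan="-1 -7 0 1.4 0 0 0; -1 -7 0 1.4 0 0 0; -1 -7 0 1.4 0 0 0; -1 0 0 0 0 0 0",
)

```text
t: 19.05
tool_pos: [650.8, 162.5, 131.7]
tool_rot: [[0.483, 0.105, -0.869], [0.05, -0.994, -0.092], [-0.874, 0.001, -0.486]]
ft_force: [7.7, -0.9, 1.5]
grip_width: 0.331
```

```bash
python3 - <<'E'
from h import *
st((648,162,127))
s=arm.capture("side")
cv2.imwrite("pics/s16.png",cv2.resize(s[40:240,150:410],(780,600)))
E
```

```text
19.05 pos [650.78 162.46 131.68] dock [213.71 265.5 ] yaw 6.02 F [ 7.7 -0.9  1.5] grip 30.1
tool delta [2.73 0.16 4.73]
```

View pics/s16.png

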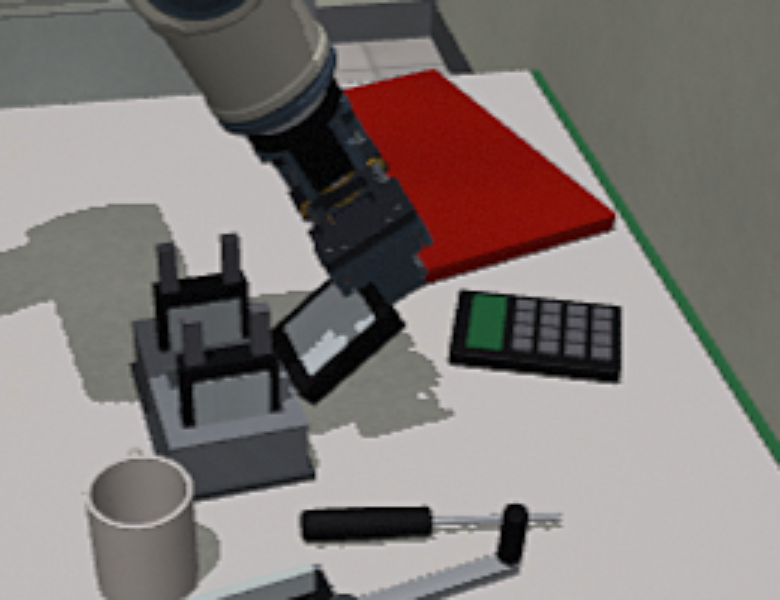

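Request:
arm_command(
  plan="-1 -5.2 0 4.1 0 0 0; -1 -5.2 0 4.1 0 0 0; -1 -5.2 0 4.1 0 0 0; -1 -5.2 0 3.8 0 0 0; -1 -5.2 0 3.8 0 0 0",
)

```text
t: 19.6
tool_pos: [629.5, 160.6, 150.9]
tool_rot: [[0.499, 0.106, -0.86], [0.053, -0.994, -0.091], [-0.865, 0.0, -0.502]]
ft_force: [32.9, -2.3, 28.5]
grip_width: 0.33
```

```bash
python3 - <<'E'
from h import *
st((614,158.6,151))
s=arm.capture("side")
cv2.imwrite("pics/s17.png",cv2.resize(s[40:240,150:410],(780,600)))
E
```

```text
19.6 pos [629.54 160.59 150.89] dock [192.57 268.27] yaw 6.06 F [32.9 -2.3 28.5] grip 30.0
tool delta [-7.96  0.34 13.49]
```

View pics/s17.png

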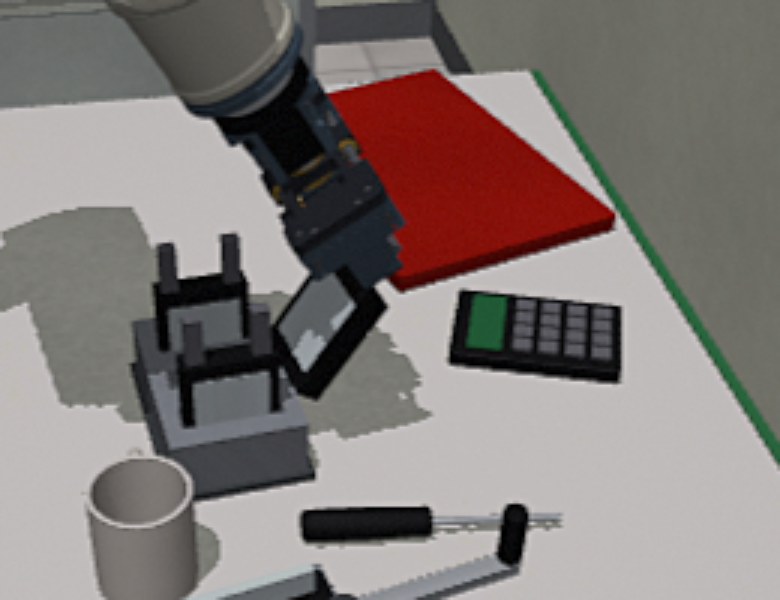

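Request:
arm_command(
  plan="-1 6 0 0.2 0 0 0; -1 7 0 0.3 0 0 0; -1 0 0 0 0 0 0",
)

```text
t: 19.95
tool_pos: [639.2, 161.7, 141.7]
tool_rot: [[0.506, 0.106, -0.856], [0.054, -0.994, -0.091], [-0.861, -0.0, -0.509]]
ft_force: [36.3, -3.4, 43.2]
grip_width: 0.333
```

```bash
python3 - <<'E'
from h import *
st()
s=arm.capture("side");t=arm.capture("wrist")
cv2.imwrite("pics/s18.png",cv2.resize(s[90:200,200:320],(700,640))[:600])
cv2.imwrite("pics/w18.png",t)
E
```

```text
19.95 pos [639.17 161.71 141.71] dock [202.22 267.28] yaw 6.07 F [36.3 -3.4 43.2] grip 30.3
```

View pics/s18.png

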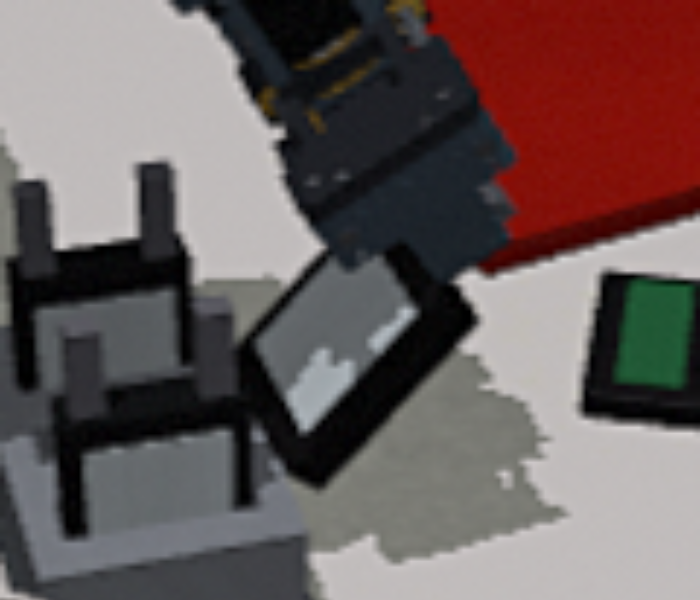

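View pics/w18.png

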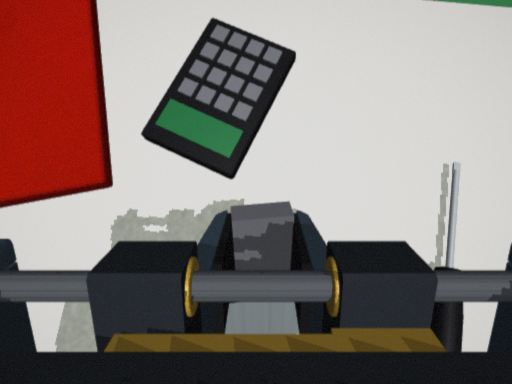

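Request:
arm_command(
  plan="-1 -2.5 0 -5 0 0 0; -1 0 0 0 0 0 0",
)

```text
t: 20.25
tool_pos: [637.9, 161.4, 143.5]
tool_rot: [[0.498, 0.105, -0.861], [0.053, -0.994, -0.091], [-0.866, 0.0, -0.5]]
ft_force: [27.3, -2.0, 24.8]
grip_width: 0.331
```

Request:
arm_command(
  plan="-1 -3 0 -5 0 0 0; -1 0 0 0 0 0 0",
)

```text
t: 20.45
tool_pos: [636.8, 161.2, 145.4]
tool_rot: [[0.49, 0.105, -0.865], [0.051, -0.994, -0.092], [-0.87, 0.001, -0.492]]
ft_force: [16.3, -1.1, 14.6]
grip_width: 0.327
```

Request:
arm_command(
  plan="-1 -4 0 -3 0 0 0; -1 0 0 0 0 0 0; -1 0 0 0 0 0 0",
)

```text
t: 20.75
tool_pos: [634.4, 160.9, 147.9]
tool_rot: [[0.484, 0.105, -0.869], [0.05, -0.994, -0.092], [-0.874, 0.001, -0.487]]
ft_force: [7.5, -0.2, 8.0]
grip_width: 0.334
```

Request:
arm_command(
  plan="-1 -4.9 0 1.8 0 0 0; -1 -4.9 0 1.8 0 0 0; -1 -4.9 0 1.8 0 0 0; -1 0 0 0 0 0 0",
)

```text
t: 21.15
tool_pos: [621.8, 159.6, 157.9]
tool_rot: [[0.483, 0.105, -0.869], [0.05, -0.994, -0.092], [-0.874, 0.001, -0.486]]
ft_force: [7.0, 0.3, 3.8]
grip_width: 0.33
```

Request:
arm_command(
  plan="-1 -3.4 0 3.2 0 0 0; -1 -3.4 0 3.2 0 0 0; -1 -3.3 0 3.3 0 0 0; -1 -3.3 0 3.3 0 0 0; -1 0 0 0 0 0 0",
)

```text
t: 21.65
tool_pos: [606.4, 158.1, 165.3]
tool_rot: [[0.488, 0.105, -0.866], [0.051, -0.994, -0.092], [-0.871, 0.001, -0.491]]
ft_force: [11.8, -0.5, 13.9]
grip_width: 0.325
```

```bash
python3 - <<'E'
from h import *
st()
s=arm.capture("side")
cv2.imwrite("pics/s19.png",cv2.resize(s[80:200,180:320],(700,600)))
E
```

```text
21.65 pos [606.44 158.14 165.26] dock [169.48 270.88] yaw 6.05 F [11.8 -0.5 13.9] grip 29.6
```

View pics/s19.png

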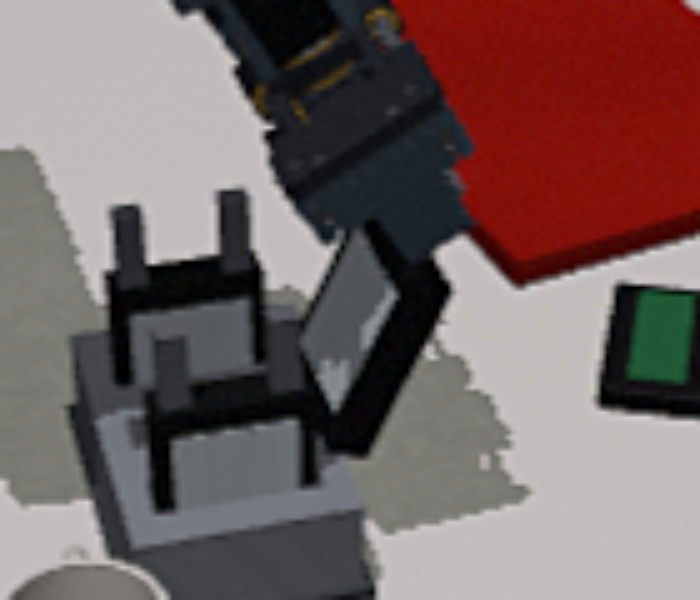

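Request:
arm_command(
  plan="-1 -4 0 3 0 0 0; -1 -3.6 0 3.8 0 0 0; -1 -3.4 0 4 0 0 0; -1 0 0 0 0 0 0",
)

```text
t: 22.1
tool_pos: [592.0, 156.7, 170.1]
tool_rot: [[0.489, 0.105, -0.866], [0.051, -0.994, -0.092], [-0.871, 0.001, -0.492]]
ft_force: [9.6, -1.5, 19.0]
grip_width: 0.329
```

Request:
arm_command(
  plan="-1 -4 0 2.5 0 0 0; -1 -3.2 0 4 0 0 0; -1 -3 0 4.2 0 0 0; -1 0 0 0 0 0 0",
)

```text
t: 22.5
tool_pos: [576.8, 155.0, 173.1]
tool_rot: [[0.487, 0.105, -0.867], [0.051, -0.994, -0.092], [-0.872, 0.001, -0.49]]
ft_force: [6.0, -0.9, 19.0]
grip_width: 0.323
```

```bash
python3 - <<'E'
from h import *
st()
s=arm.capture("side")
cv2.imwrite("pics/s20.png",cv2.resize(s[80:200,180:320],(700,600)))
E
```

```text
22.5 pos [576.77 155.03 173.1 ] dock [139.85 274.26] yaw 6.05 F [ 6.  -0.9 19. ] grip 29.4
```

View pics/s20.png

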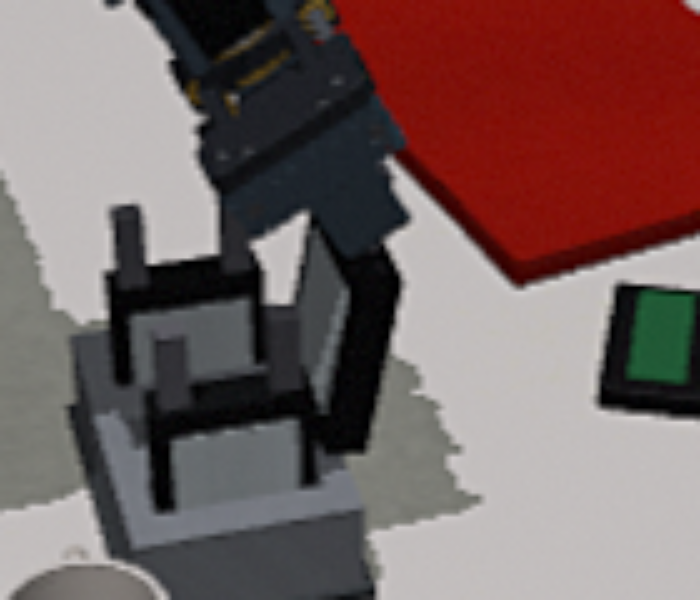

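Request:
arm_command(
  plan="-1 -5 0 -4 0 0 0; -1 -2 0 -6 0 0 0; -1 2 0 -8 0 0 0; -1 5 0 -9 0 0 0; -1 5 0 -9 0 0 0",
)

```text
t: 23.05
tool_pos: [608.1, 157.9, 181.7]
tool_rot: [[0.477, 0.105, -0.872], [0.049, -0.995, -0.093], [-0.877, 0.002, -0.48]]
ft_force: [0.8, -0.1, -1.7]
grip_width: 0.331
```

Request:
arm_command(
  plan="-1 3 0 -5 0 0 0; -1 0 0 0 0 0 0; -1 0 0 0 0 0 0",
)

```text
t: 23.35
tool_pos: [612.8, 158.3, 181.2]
tool_rot: [[0.477, 0.105, -0.873], [0.049, -0.995, -0.093], [-0.878, 0.002, -0.479]]
ft_force: [-1.0, 0.3, -1.9]
grip_width: 0.324
```

```bash
python3 - <<'E'
from h import *
st()
for n in("side","top","wrist"):
    s=arm.capture(n); cv2.imwrite(f"pics/{n}21.png",s)
    if n=="side": cv2.imwrite("pics/s21.png",cv2.resize(s[80:200,200:340],(700,600),interpolation=cv2.INTER_CUBIC))
E
```

```text
23.35 pos [612.77 158.35 181.2 ] dock [175.71 269.71] yaw 6.01 F [-1.   0.3 -1.9] grip 29.4
```

View pics/s21.png

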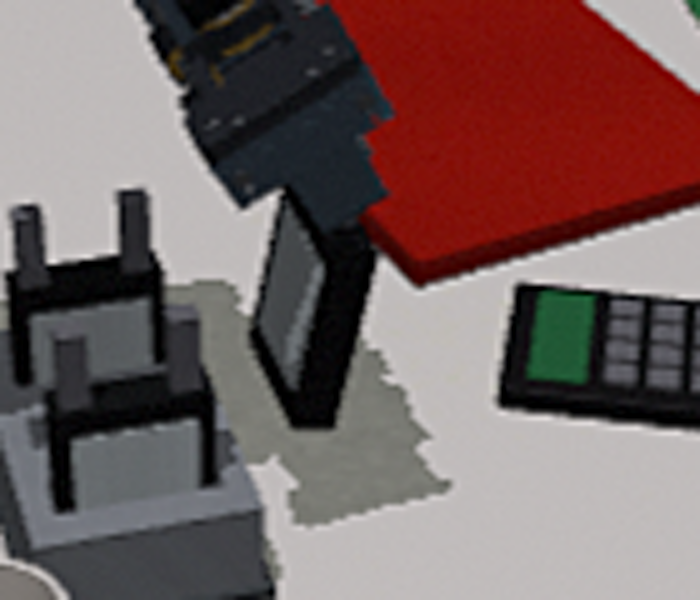

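View pics/wrist21.png

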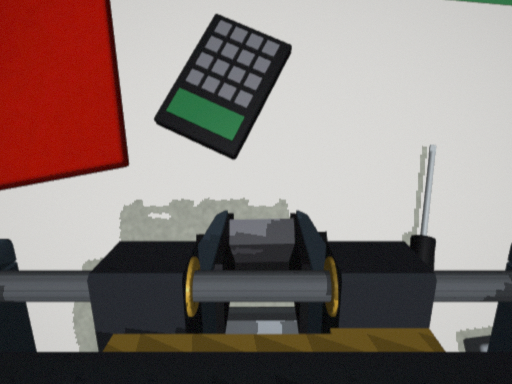

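View pics/top21.png

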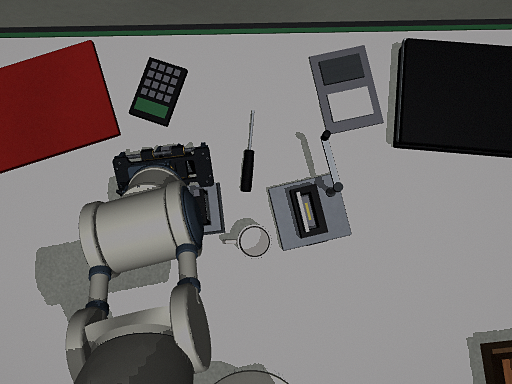

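```bash
cat >> h.py <<'E'
def onplane(n,u,v,p0,nr):
    o,d=ray(n,u,v); return o+d*(((p0-o)@nr)/(d@nr))
E
python3 - <<'E'
from h import *
S=lambda x,y:((x+.5)/5-.5+200,(y+.5)/5-.5+80)
ex=np.array([np.cos(.105),np.sin(.105),0]);ey=np.array([-ex[1],ex[0],0])
p0=np.array([612.8,158.4,181])-38*ey
for nm,a,b in(("right",(375,255),(337,425)),("left(face)",(322,262),(290,425))):
    A=onplane("side",*S(*a),p0,ey);B=onplane("side",*S(*b),p0,ey);d=A-B
    print(nm,A.round(1),B.round(1),np.linalg.norm(d).round(1),np.degrees(np.arctan2(d[2],d@ex)).round(1))
E
```

```text
right [626.6 121.6 159.7] [611.5 120.   64. ] 96.9 81.0
left(face) [601.6 119.  160.3] [587.9 117.6  68.9] 92.5 81.5
```

```bash
python3 -c "
from h import *
print(np.array(arm.get_obs()['qpos']).round(1))"
```

```text
[ 10.2  22.8 104.2  -5.1  24.5  98.3]
```

Request:
arm_command(
  plan="-1 0 0 0 0 0.04 0; -1 0 0 0 0 0.06 0; -1 0 0 0 0 0.06 0; -1 0 0 0 0 0 0; -1 0 0 0 0 0 0",
)

```text
t: 24.0
tool_pos: [612.8, 158.3, 181.6]
tool_rot: [[0.609, 0.105, -0.786], [0.062, -0.994, -0.084], [-0.791, 0.002, -0.612]]
ft_force: [0.3, 0.3, -2.0]
grip_width: 0.326
```

```bash
python3 - <<'E'
from h import *
st();o=arm.get_obs();print(np.array(o["qpos"]).round(1),np.array(o["tool_rot"]).round(3))
s=arm.capture("side"); cv2.imwrite("pics/s22.png",cv2.resize(s[80:200,200:340],(700,600),interpolation=cv2.INTER_CUBIC))
E
```

```text
24.0 pos [612.84 158.32 181.55] dock [175.77 269.67] yaw 6.02 F [ 0.3  0.3 -2. ] grip 29.6
[ 10.7  23.  111.8 -21.3   8.2 114.7] [[ 0.609  0.105 -0.786]
 [ 0.062 -0.994 -0.084]
 [-0.791  0.002 -0.612]]
```

View pics/s22.png

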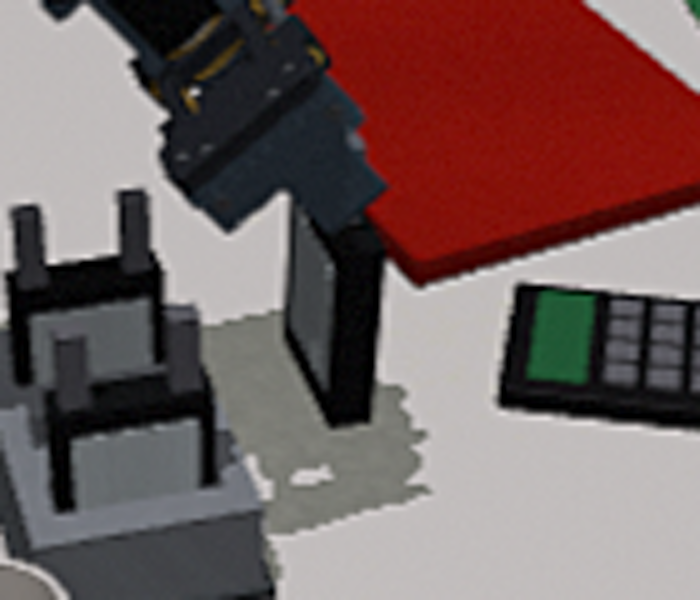

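Request:
arm_command(
  plan="-1 -4 0 -3 0 0 0; -1 -8 0 -6 0 0 0; -1 -12 0 -9 0 0 0; -1 -14 0 -11 0 0 0; -1 -14 0 -11 0 0 0",
)

```text
t: 24.55
tool_pos: [613.0, 159.0, 248.4]
tool_rot: [[0.61, 0.106, -0.786], [0.064, -0.994, -0.084], [-0.79, 0.0, -0.613]]
ft_force: [0.0, 0.5, -2.7]
grip_width: 0.322
```

Request:
arm_command(
  plan="-1 -14 0 -11 0 0 0; -1 -10 0 -8 0 0 0; -1 -5 0 -4 -0.02 0 -0.015; -1 0 0 0 -0.04 0 -0.031; -1 0 0 0 -0.06 0 -0.046",
)

```text
t: 25.05
tool_pos: [613.3, 159.9, 285.5]
tool_rot: [[0.595, 0.25, -0.764], [0.153, -0.968, -0.198], [-0.789, 0.001, -0.614]]
ft_force: [-0.0, 0.0, -2.0]
grip_width: 0.323
```

Request:
arm_command(
  plan="-1 0 0 0 -0.067 0 -0.052; -1 0 0 0 -0.067 0 -0.052; -1 0 0 0 -0.067 0 -0.052; -1 0 0 0 -0.067 0 -0.052; -1 0 0 0 -0.067 0 -0.052",
)

```text
t: 25.55
tool_pos: [613.6, 159.5, 285.6]
tool_rot: [[0.485, 0.615, -0.621], [0.377, -0.788, -0.486], [-0.789, 0.002, -0.615]]
ft_force: [-1.0, -0.2, -2.2]
grip_width: 0.325
```

```bash
python3 -c "
from h import *
st();o=arm.get_obs();print(np.array(o['qpos']).round(1),np.array(o['tool_rot']).round(3))"
```

```text
25.55 pos [613.57 159.49 285.59] dock [176.74 270.65] yaw 37.96 F [-1.  -0.2 -2.2] grip 29.6
[ -3.7  15.  101.7  39.3  40.1  22.8] [[ 0.485  0.615 -0.621]
 [ 0.377 -0.788 -0.486]
 [-0.789  0.002 -0.615]]
```

Request:
arm_command(
  plan="-1 0 0 0 -0.079 0 -0.0615; -1 0 0 0 -0.079 0 -0.0615; -1 0 0 0 -0.079 0 -0.0615; -1 0 0 0 -0.079 0 -0.0615; -1 0 0 0 -0.079 0 -0.0615",
)

```text
t: 26.05
tool_pos: [613.7, 159.2, 285.8]
tool_rot: [[0.245, 0.918, -0.311], [0.564, -0.396, -0.725], [-0.789, 0.002, -0.615]]
ft_force: [0.7, 0.2, -2.6]
grip_width: 0.329
```

Request:
arm_command(
  plan="-1 0 0 0 -0.079 0 -0.0615; -1 0 0 0 -0.079 0 -0.0615; -1 0 0 0 -0.079 0 -0.0615; -1 0 0 0 -0.079 0 -0.0615; -1 0 0 0 -0.07 0 -0.055",
)

```text
t: 26.55
tool_pos: [613.8, 159.3, 285.6]
tool_rot: [[-0.049, 0.997, 0.067], [0.613, 0.083, -0.786], [-0.788, 0.002, -0.615]]
ft_force: [0.3, 0.6, -2.3]
grip_width: 0.324
```

```bash
python3 -c "
from h import *
st((499.4,-139.9,285));o=arm.get_obs();print(np.array(o['qpos']).round(1),np.array(o['tool_rot']).round(3))"
```

```text
26.55 pos [613.78 159.25 285.59] dock [176.9  270.37] yaw 94.74 F [ 0.3  0.6 -2.3] grip 29.5
tool delta [-177.32 -138.74  227.78]
[-10.   29.5  76.8  36.7  85.8 -21.5] [[-0.049  0.997  0.067]
 [ 0.613  0.083 -0.786]
 [-0.788  0.002 -0.615]]
```

Request:
arm_command(
  plan="-1 -3 -3 4 -0.027 0 -0.021; -1 -7 -5 8 -0.04 0 -0.031; -1 -10 -8 13 -0.04 0 -0.031; -1 -12 -7 15.5 0 0 0; -1 -12 -7 15.5 0 0 0",
)

```text
t: 27.05
tool_pos: [595.8, 83.3, 285.5]
tool_rot: [[-0.129, 0.978, 0.167], [0.6, 0.211, -0.772], [-0.79, 0.0, -0.614]]
ft_force: [-0.0, 0.4, -1.6]
grip_width: 0.33
```

Request:
arm_command(
  plan="-1 -12 -7 15.5 0 0 0; -1 -12 -7 15.5 0 0 0; -1 -12 -7 15.5 0 0 0; -1 -12 -7 15.5 0 0 0; -1 -12 -7 15.5 0 0 0",
)

```text
t: 27.55
tool_pos: [582.0, -20.2, 285.7]
tool_rot: [[-0.128, 0.978, 0.167], [0.6, 0.21, -0.772], [-0.79, 0.001, -0.613]]
ft_force: [-0.1, 0.2, -2.0]
grip_width: 0.326
```

```bash
python3 -c "
from h import *
st((500.4,-145,270));o=arm.get_obs();print(np.array(o['qpos']).round(1),np.array(o['tool_rot']).round(3))"
```

```text
27.55 pos [582.03 -20.21 285.73] dock [107.06 102.04] yaw 102.13 F [-0.1  0.2 -2. ] grip 29.7
tool delta [ -51.95 -106.05   92.41]
[-24.9  32.1  71.7  29.8  99.7 -38.2] [[-0.128  0.978  0.167]
 [ 0.6    0.21  -0.772]
 [-0.79   0.001 -0.613]]
```

Request:
arm_command(
  plan="-1 -7 -14 12.5 0 0 0; -1 -7 -15 13 0 0 0; -1 -7 -15 13 0 0 0; -1 -7 -15 13 0 0 0; -1 -7 -15 13 0 0 0",
)

```text
t: 28.05
tool_pos: [524.6, -106.4, 274.0]
tool_rot: [[-0.128, 0.978, 0.167], [0.599, 0.21, -0.772], [-0.79, 0.001, -0.613]]
ft_force: [0.3, -0.2, -1.9]
grip_width: 0.326
```

Request:
arm_command(
  plan="-1 -7 -14 12 0 0 0; -1 -6 -10 10 0 0 0; -1 -3 -5 5 0 0 0; -1 0 -2 0 0 0 0; -1 0 0 0 0 0 0",
)

```text
t: 28.55
tool_pos: [500.9, -142.7, 269.6]
tool_rot: [[-0.13, 0.978, 0.164], [0.598, 0.209, -0.774], [-0.791, -0.003, -0.612]]
ft_force: [-0.6, -0.1, -2.3]
grip_width: 0.325
```

```bash
python3 - <<'E'
from h import *
st((500.4,-145,200))
for n in("side","wrist"):
    s=arm.capture(n); cv2.imwrite(f"pics/{n}23.png",s)
    if n=="side": cv2.imwrite("pics/s23.png",cv2.resize(s[120:320,160:360],(600,600),interpolation=cv2.INTER_CUBIC))
E
```

```text
28.55 pos [ 500.91 -142.69  269.58] dock [1.34 0.02] yaw 102.08 F [-0.6 -0.1 -2.3] grip 29.6
tool delta [53.71 -0.8  44.28]
```

View pics/s23.png

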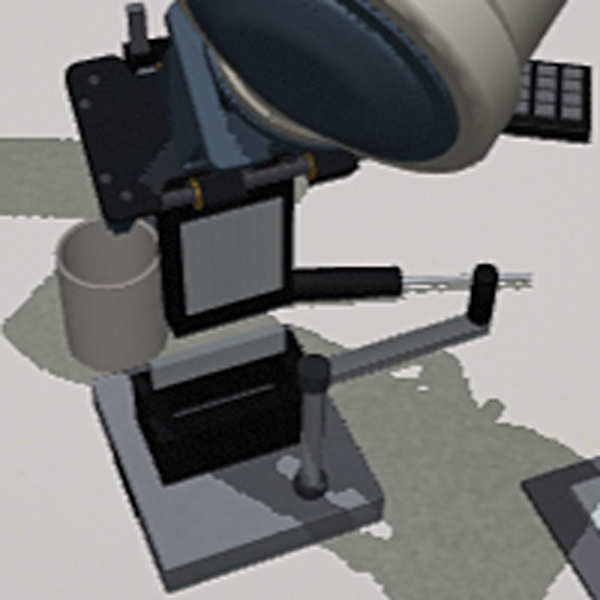

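View pics/wrist23.png

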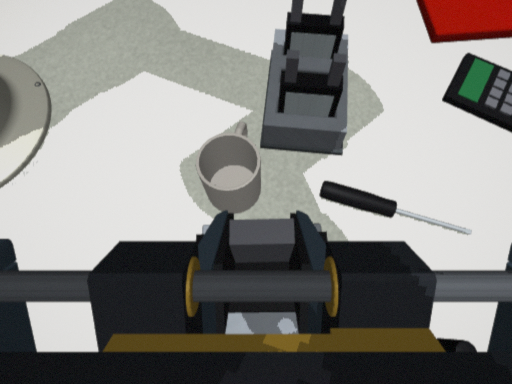

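```bash
python3 - <<'E'
from h import *
from scipy.optimize import brentq
s=cv2.imread("pics/side23.png")
cv2.imwrite("pics/z24.png",cv2.resize(s[165:290,200:275],(480,800),interpolation=cv2.INTER_CUBIC)[:, :])
S=lambda x,y:((x+.5)/3-.5+160,(y+.5)/3-.5+120)
a,b=S(174,334),S(294,297)
f=lambda z:np.linalg.norm(onz("side",*a,z)-onz("side",*b,z))-76
z=brentq(f,50,250);A=onz("side",*a,z);B=onz("side",*b,z);print(z,A,B,dockxy(A),dockxy(B))
for z in(140,145,150,155):
  A=onz("side",*a,z);B=onz("side",*b,z);print(z,dockxy(A).round(1),dockxy(B).round(1),f(z)+76)
# top corners of the front face
for p in((160,210),(292,180)):
  print([dockxy(onz("side",*S(*p),z)).round(1) for z in(245,250,255)])
E
```

```text
165.9986359822196 [ 465.47748828 -172.52466188  165.99863598] [ 539.17076809 -153.94239856  165.99863598] [-39.70397837 -21.43934624] [ 36.26441437 -19.24770179]
140 [-33.1   1.9] [46.3  4.1] 79.48311296289847
145 [-34.4  -2.6] [44.4 -0.4] 78.81324840437298
150 [-35.7  -7.1] [42.5 -4.9] 78.14338384584758
155 [-36.9 -11.6] [40.5 -9.4] 77.47351928732232
[array([-37.3,  -1.6]), array([-38.8,  -7. ]), array([-40.3, -12.4])]
[array([39.8, -4.8]), array([ 37.5, -10.1]), array([ 35.2, -15.5])]
```

View pics/z24.png

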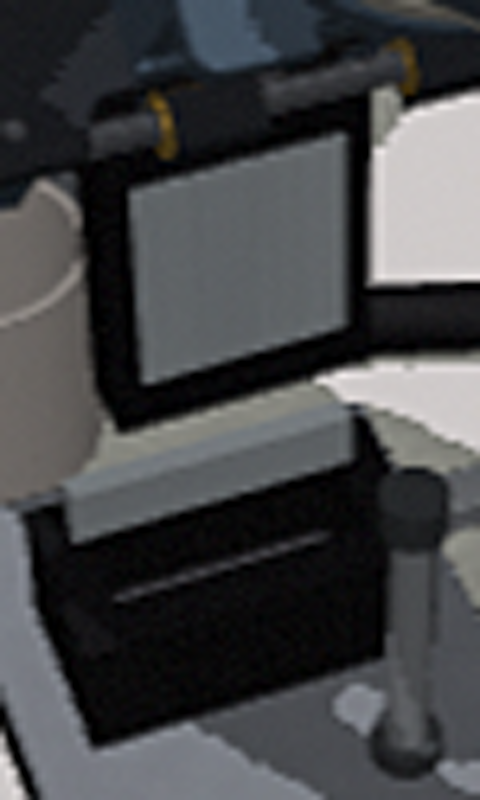

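Request:
arm_command(
  plan="-1 6 -0.5 5 0 0 0; -1 11 -0.5 8.5 0 0 0; -1 12 0 9 0 0 0; -1 12 0 9 0 0 0; -1 7 0 5.5 0 0 0",
)

```text
t: 29.15
tool_pos: [499.0, -142.8, 206.8]
tool_rot: [[-0.132, 0.978, 0.162], [0.598, 0.209, -0.773], [-0.79, -0.005, -0.613]]
ft_force: [0.0, 0.1, -2.1]
grip_width: 0.324
```

Request:
arm_command(
  plan="-1 2.5 0 2 0 0 0; -1 0 0 0 0 0 0; -1 0 0 0 0 0 0",
)

```text
t: 29.45
tool_pos: [499.7, -143.5, 205.9]
tool_rot: [[-0.13, 0.978, 0.164], [0.597, 0.209, -0.774], [-0.791, -0.003, -0.611]]
ft_force: [-0.7, 0.3, -2.0]
grip_width: 0.327
```

```bash
python3 - <<'E'
from h import *
st();o=arm.get_obs();print(np.array(o["tool_rot"]).round(3))
s=arm.capture("side"); cv2.imwrite(f"pics/side25.png",s)
cv2.imwrite("pics/s25.png",cv2.resize(s[165:290,190:290],(640,800),interpolation=cv2.INTER_CUBIC)[100:700])
E
```

```text
29.45 pos [ 499.73 -143.46  205.9 ] dock [ 0.03 -0.48] yaw 102.07 F [-0.7  0.3 -2. ] grip 29.7
[[-0.13   0.978  0.164]
 [ 0.597  0.209 -0.774]
 [-0.791 -0.003 -0.611]]
```

View pics/s25.png

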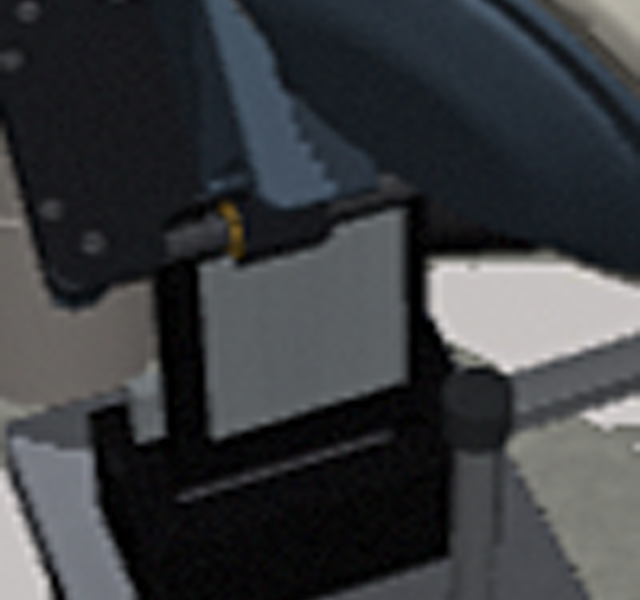

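Request:
arm_command(
  plan="-1 0.9 0 -1.2 0 0 0; -1 0.9 0 -1.2 0 0 0; -1 0.9 0 -1.2 0 0 0; -1 0 0 0 0 0 0; -1 0 0 0 0 0 0",
)

```text
t: 30.0
tool_pos: [498.6, -138.8, 205.7]
tool_rot: [[-0.131, 0.978, 0.164], [0.597, 0.209, -0.774], [-0.791, -0.003, -0.612]]
ft_force: [0.0, -0.4, -2.3]
grip_width: 0.321
```

Request:
arm_command(
  plan="-1 0.6 0 -0.8 0 0 0; -1 0 0 0 0 0 0; -1 0 0 0 0 0 0",
)

```text
t: 30.3
tool_pos: [498.4, -137.9, 205.6]
tool_rot: [[-0.131, 0.978, 0.163], [0.597, 0.209, -0.774], [-0.791, -0.003, -0.612]]
ft_force: [-0.2, 0.3, -2.7]
grip_width: 0.326
```

Request:
arm_command(
  plan="-1 0.6 0 -0.8 0 0 0; -1 0 0 0 0 0 0; -1 0 0 0 0 0 0",
)

```text
t: 30.6
tool_pos: [498.2, -136.9, 205.7]
tool_rot: [[-0.131, 0.978, 0.164], [0.597, 0.209, -0.774], [-0.791, -0.003, -0.612]]
ft_force: [-0.7, -0.2, -2.2]
grip_width: 0.326
```

Request:
arm_command(
  plan="-1 0.6 0 -0.8 0 0 0; -1 0.6 0 -0.8 0 0 0; -1 0 0 0 0 0 0; -1 0 0 0 0 0 0",
)

```text
t: 31.0
tool_pos: [497.7, -135.0, 205.7]
tool_rot: [[-0.131, 0.978, 0.164], [0.597, 0.209, -0.774], [-0.791, -0.003, -0.612]]
ft_force: [0.1, 0.4, -2.4]
grip_width: 0.325
```

Request:
arm_command(
  plan="-1 0.6 0 -0.8 0 0 0; -1 0 0 0 0 0 0; -1 0 0 0 0 0 0",
)

```text
t: 31.3
tool_pos: [497.6, -134.2, 205.7]
tool_rot: [[-0.13, 0.978, 0.164], [0.597, 0.209, -0.774], [-0.791, -0.003, -0.611]]
ft_force: [0.2, -2.8, -1.0]
grip_width: 0.325
```

Request:
arm_command(
  plan="-1 -1 0 1.3 0 0 0; -1 0 0 0 0 0 0; -1 3.2 0 2.4 0 0 0; -1 3.2 0 2.4 0 0 0; -1 0 0 0 0 0 0",
)

```text
t: 31.8
tool_pos: [497.6, -135.3, 197.0]
tool_rot: [[-0.131, 0.978, 0.163], [0.598, 0.209, -0.774], [-0.791, -0.004, -0.612]]
ft_force: [-0.4, -0.8, -1.3]
grip_width: 0.326
```

Request:
arm_command(
  plan="-1 3.2 0 2.4 0 0 0; -1 0 0 0 0 0 0; -1 0 0 0 0 0 0",
)

```text
t: 32.1
tool_pos: [497.8, -135.4, 193.6]
tool_rot: [[-0.131, 0.978, 0.163], [0.598, 0.209, -0.774], [-0.791, -0.004, -0.612]]
ft_force: [0.3, 0.6, -1.9]
grip_width: 0.327
```

Request:
arm_command(
  plan="-1 3.2 0 2.4 0 0 0; -1 0 0 0 0 0 0; -1 3.2 0 2.4 0 0 0; -1 0 0 0 0 0 0; -1 0 0 0 0 0 0",
)

```text
t: 32.6
tool_pos: [497.8, -135.4, 185.6]
tool_rot: [[-0.131, 0.978, 0.163], [0.597, 0.209, -0.774], [-0.791, -0.004, -0.612]]
ft_force: [-0.2, -1.5, -2.6]
grip_width: 0.323
```

Request:
arm_command(
  plan="-1 3.2 0 2.4 0 0 0; -1 0 0 0 0 0 0; -1 3.2 0 2.4 0 0 0; -1 0 0 0 0 0 0; -1 0 0 0 0 0 0",
)

```text
t: 33.1
tool_pos: [497.7, -135.4, 177.5]
tool_rot: [[-0.131, 0.978, 0.163], [0.597, 0.209, -0.774], [-0.791, -0.003, -0.611]]
ft_force: [0.9, -1.8, -3.2]
grip_width: 0.326
```

```bash
python3 - <<'E'
from h import *
st()
s=arm.capture("side"); cv2.imwrite(f"pics/side26.png",s)
cv2.imwrite("pics/s26.png",cv2.resize(s[165:290,190:290],(640,800),interpolation=cv2.INTER_CUBIC)[100:700])
E
```

```text
33.1 pos [ 497.73 -135.36  177.53] dock [-0.17  7.86] yaw 102.07 F [ 0.9 -1.8 -3.2] grip 29.6
```

View pics/s26.png

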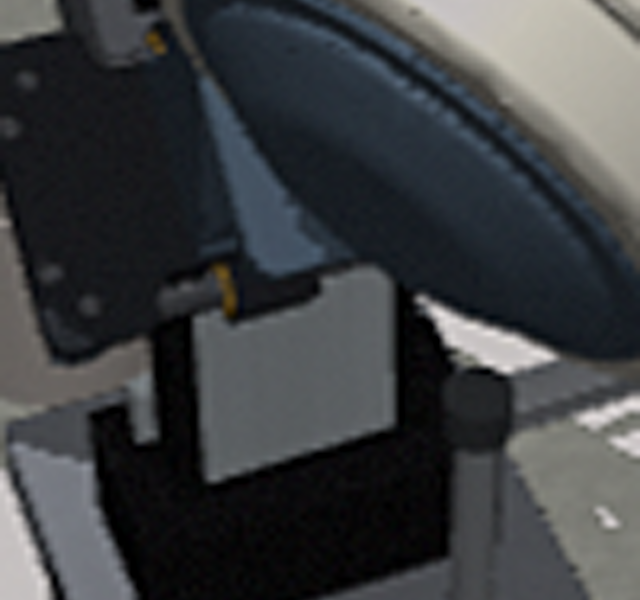

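Request:
arm_command(
  plan="-1 2.4 0 1.8 0 0 0; -1 0 0 0 0 0 0; -1 2.4 0 1.8 0 0 0; -1 0 0 0 0 0 0",
)

```text
t: 33.55
tool_pos: [497.8, -135.3, 171.4]
tool_rot: [[-0.13, 0.978, 0.163], [0.597, 0.209, -0.774], [-0.791, -0.003, -0.611]]
ft_force: [2.0, -3.9, -4.8]
grip_width: 0.328
```

Request:
arm_command(
  plan="-1 2.4 0 1.8 0 0 0; -1 0 0 0 0 0 0; -1 0 0 0 0 0 0",
)

```text
t: 33.85
tool_pos: [497.8, -135.3, 168.6]
tool_rot: [[-0.13, 0.978, 0.164], [0.597, 0.209, -0.774], [-0.791, -0.003, -0.611]]
ft_force: [1.8, -5.0, -0.3]
grip_width: 0.326
```

Request:
arm_command(
  plan="-1 1.8 0 2.6 0 0 0; -1 0 0 0 0 0 0; -1 2.4 0 1.8 0 0 0; -1 0 0 0 0 0 0; -1 0 0 0 0 0 0",
)

```text
t: 34.35
tool_pos: [497.9, -135.9, 162.8]
tool_rot: [[-0.13, 0.978, 0.164], [0.598, 0.209, -0.774], [-0.791, -0.003, -0.612]]
ft_force: [2.0, -4.0, 4.7]
grip_width: 0.327
```

Request:
arm_command(
  plan="-1 2.6 0 2.6 0 0 0; -1 0 0 0 0 0 0; -1 2.6 0 2 0 0 0; -1 0 0 0 0 0 0; -1 0 0 0 0 0 0",
)

```text
t: 34.85
tool_pos: [498.0, -136.3, 155.9]
tool_rot: [[-0.13, 0.978, 0.164], [0.598, 0.209, -0.774], [-0.791, -0.003, -0.612]]
ft_force: [2.2, -4.4, 3.7]
grip_width: 0.327
```

Request:
arm_command(
  plan="-1 2.4 0 1.8 0 0 0; -1 0 0 0 0 0 0; -1 2.4 0 1.8 0 0 0; -1 0 0 0 0 0 0; -1 0 0 0 0 0 0",
)

```text
t: 35.35
tool_pos: [498.0, -136.4, 150.0]
tool_rot: [[-0.13, 0.978, 0.164], [0.598, 0.209, -0.774], [-0.791, -0.003, -0.612]]
ft_force: [1.6, -4.8, 5.4]
grip_width: 0.325
```

Request:
arm_command(
  plan="-1 1.6 0 1.2 0 0 0; -1 0 0 0 0 0 0; -1 1.6 0 1.2 0 0 0; -1 0 0 0 0 0 0; -1 0 0 0 0 0 0",
)

```text
t: 35.85
tool_pos: [498.0, -136.3, 148.5]
tool_rot: [[-0.129, 0.978, 0.165], [0.599, 0.21, -0.773], [-0.79, -0.001, -0.613]]
ft_force: [-4.0, -9.4, 45.4]
grip_width: 0.323
```

Request:
arm_command(
  plan="-1 -2 0 -1.5 0 0 0; -1 0 0 0 0 0 0; -0.3 0 0 0 0 0 0; -0.2 0 0 0 0 0 0; -0.12 0 0 0 0 0 0",
)

```text
t: 36.35
tool_pos: [497.6, -135.9, 148.7]
tool_rot: [[-0.131, 0.978, 0.164], [0.598, 0.21, -0.773], [-0.79, -0.003, -0.613]]
ft_force: [-1.0, -2.0, 13.7]
grip_width: 0.436
```

Request:
arm_command(
  plan="-0.12 0 0 0 0 0 0; -0.12 -10 0 0 0 0 0; -0.12 -25 0 0 0 0 0; -0.12 -40 0 0 0 0 0; -0.12 -40 0 0 0 0 0",
)

```text
t: 36.85
tool_pos: [512.5, -205.5, 240.2]
tool_rot: [[-0.132, 0.978, 0.163], [0.598, 0.21, -0.773], [-0.79, -0.005, -0.613]]
ft_force: [1.5, -0.0, -0.1]
grip_width: 0.442
```

```bash
python3 - <<'E'
from h import *
st();o=arm.get_obs();print(np.array(o["qpos"]).round(1))
s=arm.capture("side"); cv2.imwrite(f"pics/side27.png",s)
cv2.imwrite("pics/s27.png",cv2.resize(s[150:300,170:345],(700,600),interpolation=cv2.INTER_CUBIC))
E
```

```text
36.85 pos [ 512.47 -205.46  240.22] dock [ -0.96 -63.76] yaw 102.11 F [ 1.5 -0.  -0.1] grip 40.2
[-41.3  36.7  70.3  21.9 104.  -53.9]
```

View pics/s27.png

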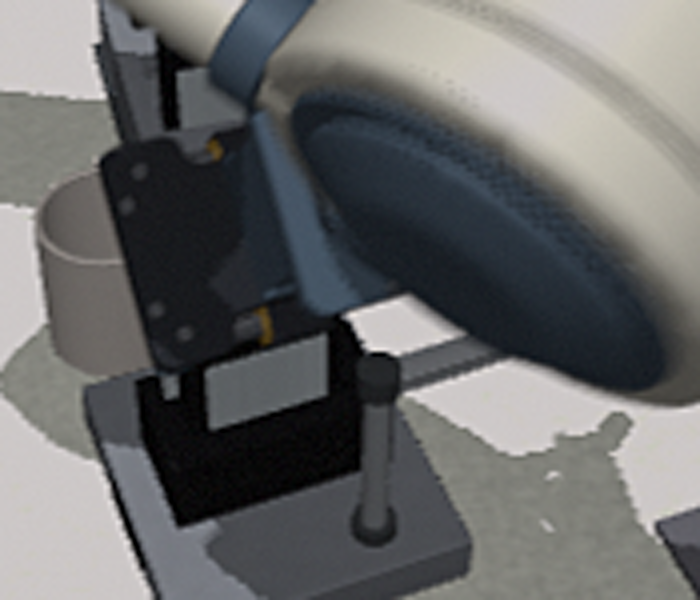

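Request:
arm_command(
  plan="-0.12 -8 0 0 0 -0.131 0; -0.12 -8 0 0 0 -0.132 0; -0.12 -4 0 0 0 -0.132 0; -0.12 0 0 0 0 -0.132 0; -0.12 0 0 0 0 -0.131 0",
)

```text
t: 37.4
tool_pos: [515.2, -215.5, 256.9]
tool_rot: [[-0.001, 0.978, 0.209], [-0.006, 0.209, -0.978], [-1.0, -0.002, 0.006]]
ft_force: [0.8, -0.2, -1.2]
grip_width: 0.438
```

Request:
arm_command(
  plan="-0.45 0 0 0 0.14 0 0; -0.45 0 0 0 0.14 0 0; -0.45 0 0 0 0.14 0 0; -0.45 0 0 0 0.14 0 0; -0.45 0 0 0 0.14 0 0",
)

```text
t: 37.9
tool_pos: [514.8, -215.0, 255.9]
tool_rot: [[-0.004, 0.88, -0.475], [-0.0, -0.475, -0.88], [-1.0, -0.004, 0.002]]
ft_force: [-0.1, -0.4, -0.5]
grip_width: 0.277
```

Request:
arm_command(
  plan="-0.45 0 0 0 0.14 0 0; -0.45 0 0 0 0.14 0 0; -0.45 0 0 0 0.14 0 0; -0.45 0 0 0 0.14 0 0; -0.45 0 0 0 0.14 0 0",
)

```text
t: 38.4
tool_pos: [514.7, -215.1, 255.8]
tool_rot: [[-0.004, 0.367, -0.93], [-0.0, -0.93, -0.367], [-1.0, -0.001, 0.004]]
ft_force: [-0.1, 0.3, -0.0]
grip_width: 0.278
```

```bash
python3 - <<'E'
from h import *
st((651,-166,225));o=arm.get_obs();print(np.array(o["qpos"]).round(1),np.array(o["tool_rot"]).round(3))
for n in("side","top","wrist"):
    s=arm.capture(n); cv2.imwrite(f"pics/{n}28.png",s)
    if n=="side": cv2.imwrite("pics/s28.png",cv2.resize(s[150:300,170:345],(700,600),interpolation=cv2.INTER_CUBIC))
    if n=="top": cv2.imwrite("pics/t28.png",cv2.resize(s[95:260,220:360],(560,660),interpolation=cv2.INTER_CUBIC)[:600])
E
```

```text
38.4 pos [ 514.71 -215.08  255.83] dock [ -0.85 -73.65] yaw 21.54 F [-0.1  0.3 -0. ] grip 25.3
tool delta [  30.22    4.42 -144.92]
[-28.7  21.3  84.1  -0.1  74.9  39.8] [[-0.004  0.367 -0.93 ]
 [-0.    -0.93  -0.367]
 [-1.    -0.001  0.004]]
```

View pics/s28.png

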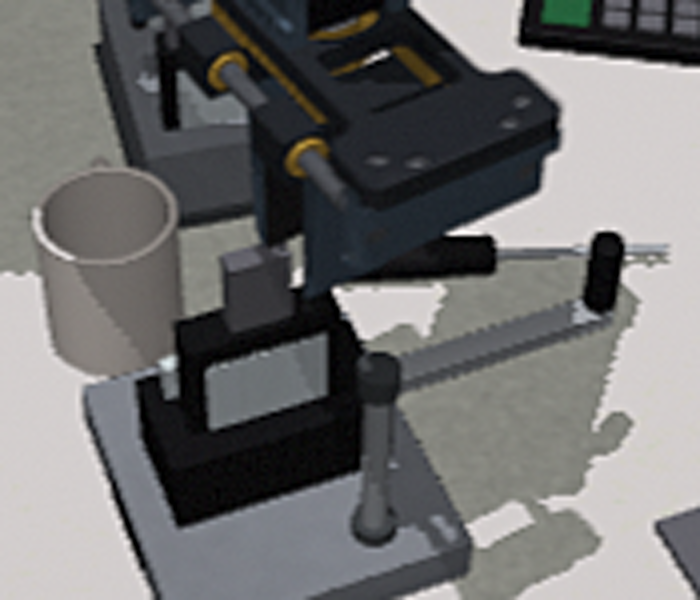

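View pics/t28.png

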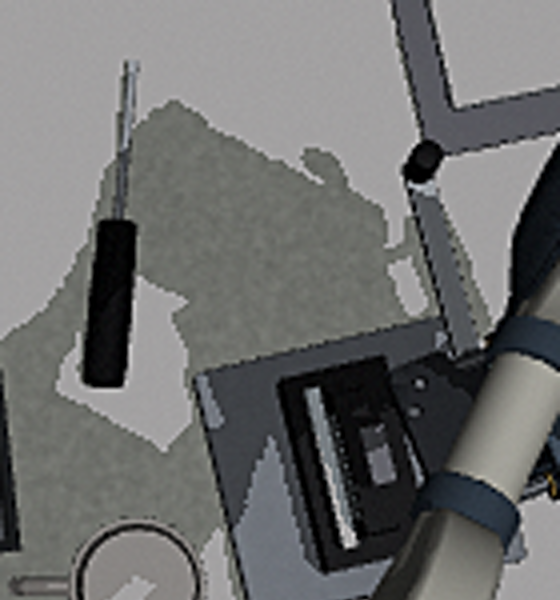

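View pics/wrist28.png

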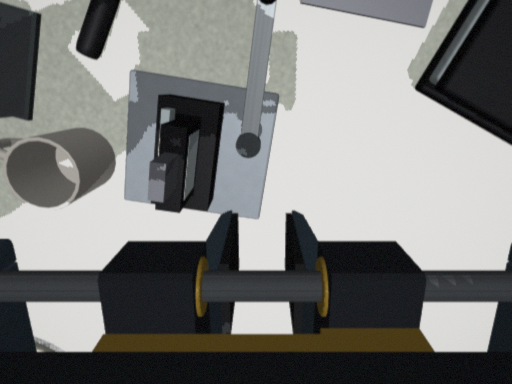

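```bash
python3 - <<'E'
from h import *
S=lambda x,y:((x+.5)/4-.5+170,(y+.5)/4-.5+150)
ey=np.array([RD[0,1],RD[1,1],0]);
for yy in(-5,):
  p0=np.r_[D0+RD@np.array([0,yy]),0]
  for p in((180,324),(330,291)):
    X=onplane("side",*S(*p),p0,ey);print(X.round(1),dockxy(X).round(1))
for nm in("top0","top28"):
    t=cv2.imread(f"pics/{nm}.png")[145:195,235:262]
    m=((t.max(2)<40)).astype(np.uint8);c=max(cv2.findContours(m,0,1)[0],key=cv2.contourArea);(x,y),sz,a=cv2.minAreaRect(c)
    print(nm,x+235,y+145,sz,a,onz("top",x+235,y+145,12).round(1))
E
```

```text
[ 461.  -156.7  150.8] [-40.6  -5. ]
[ 531.4 -141.1  144.5] [31.5 -5. ]
top0 247.0 170.0 (42.0, 10.0) 90.0 [601.6   4.3  12. ]
top28 247.13934326171875 170.46721267700195 (10.502144813537598, 41.64643859863281) 5.194429397583008 [600.4   4.   12. ]
```

Request:
arm_command(
  plan="-0.45 6 0 -36 0 0 0; -0.45 8 1 -36 0 0 0; -0.45 8 1 -36 0 0 0; -0.45 8 2 -36 0 0 0; -0.45 0 0 0 0.133 0 0",
)

```text
t: 39.05
tool_pos: [652.7, -163.5, 223.6]
tool_rot: [[-0.004, 0.253, -0.968], [0.0, -0.968, -0.253], [-1.0, -0.001, 0.004]]
ft_force: [-1.5, -0.4, -0.4]
grip_width: 0.275
```

Request:
arm_command(
  plan="-0.45 0 0 0 0 0 0; -0.45 0 0 0 0 0 0",
)

```text
t: 39.25
tool_pos: [649.7, -165.5, 225.6]
tool_rot: [[-0.004, 0.252, -0.968], [-0.001, -0.968, -0.252], [-1.0, -0.0, 0.004]]
ft_force: [-0.7, -0.8, 0.2]
grip_width: 0.273
```

```bash
python3 - <<'E'
from h import *
st((651,-166,162))
s=arm.capture("wrist"); cv2.imwrite(f"pics/w29.png",s)
s=arm.capture("side");cv2.imwrite("pics/s29.png",cv2.resize(s[120:270,210:385],(700,600),interpolation=cv2.INTER_CUBIC))
E
```

```text
39.25 pos [ 649.66 -165.5   225.62] dock [141.64 -54.45] yaw 14.59 F [-0.7 -0.8  0.2] grip 24.8
tool delta [63.61  0.84 -1.42]
```

View pics/w29.png

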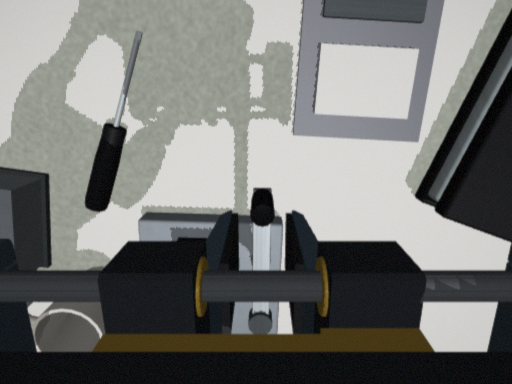

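View pics/s29.png

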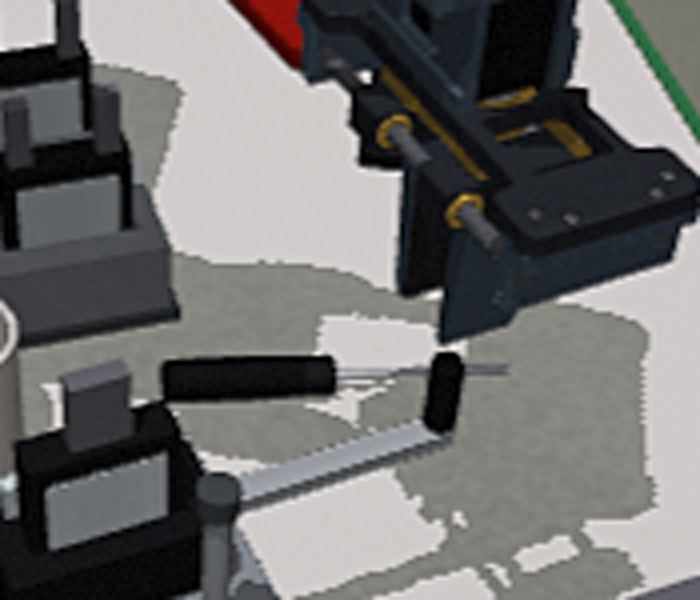

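```bash
python3 - <<'E'
from h import *
s=cv2.imread("pics/side28.png")
cv2.imwrite("pics/z28.png",cv2.convertScaleAbs(cv2.resize(s[205:285,200:265],(650,800),interpolation=cv2.INTER_CUBIC)[:600],alpha=2.2,beta=15))
E
```

```text
(no output)
```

View pics/z28.png

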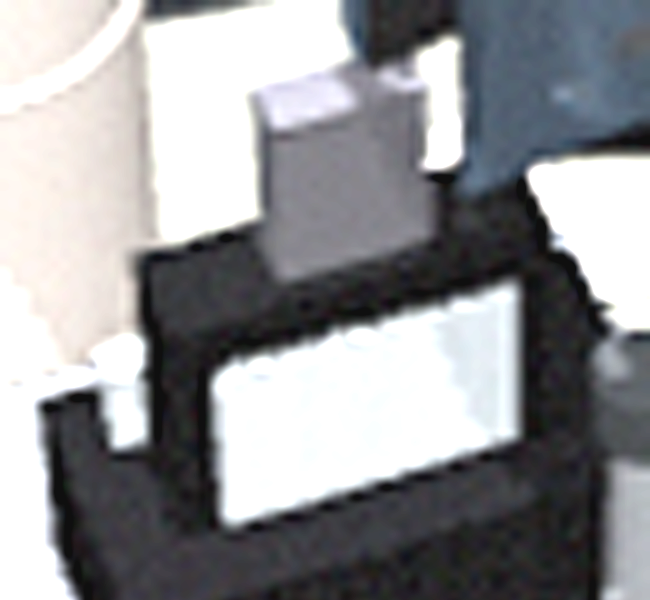

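```bash
python3 - <<'E'
from h import *
S=lambda x,y:((x+.5)/10-.5+200,(y+.5)/10-.5+205)
ey=np.array([RD[0,1],RD[1,1],0]);
def z(p,yy):
  X=onplane("side",*S(*p),np.r_[D0+RD@np.array([0,yy]),0],ey);return X[2].round(1),dockxy(X)[0].round(1)
for yy in(0,):
  print("tab top",z((270,131),yy),z((418,93),yy)); print("tab root",z((275,278),yy),z((435,238),yy))
print("flat front",z((160,338),-5)); print("block top front",z((110,590),-24),"block top rear-left",z((45,405),36))
E
```

```text
tab top (np.float64(169.7), np.float64(-15.7)) (np.float64(169.0), np.float64(12.5))
tab root (np.float64(131.5), np.float64(-16.0)) (np.float64(129.9), np.float64(15.4))
flat front (np.float64(130.0), np.float64(-40.0))
block top front (np.float64(88.3), np.float64(-58.1)) block top rear-left (np.float64(73.3), np.float64(-52.9))
```

Request:
arm_command(
  plan="-0.45 20 0.4 -1 0 0 0; -0.45 20 0.4 0 0 0 0; -0.45 15 0 0 0 0 0; -0.45 8 0 0 0 0 0; -0.45 0 0 0 0 0 0",
)

```text
t: 39.85
tool_pos: [650.4, -166.1, 162.1]
tool_rot: [[-0.005, 0.247, -0.969], [-0.0, -0.969, -0.247], [-1.0, -0.001, 0.005]]
ft_force: [0.4, 0.0, -0.1]
grip_width: 0.275
```

```bash
python3 - <<'E'
from h import *
st((651,-166,162))
s=arm.capture("side");cv2.imwrite("pics/s30.png",cv2.resize(s[120:270,210:385],(700,600),interpolation=cv2.INTER_CUBIC))
E
```

```text
39.85 pos [ 650.38 -166.1   162.1 ] dock [142.21 -55.19] yaw 14.31 F [ 0.4  0.  -0.1] grip 25.1
tool delta [ 0.1   0.05 -0.63]
```

View pics/s30.png

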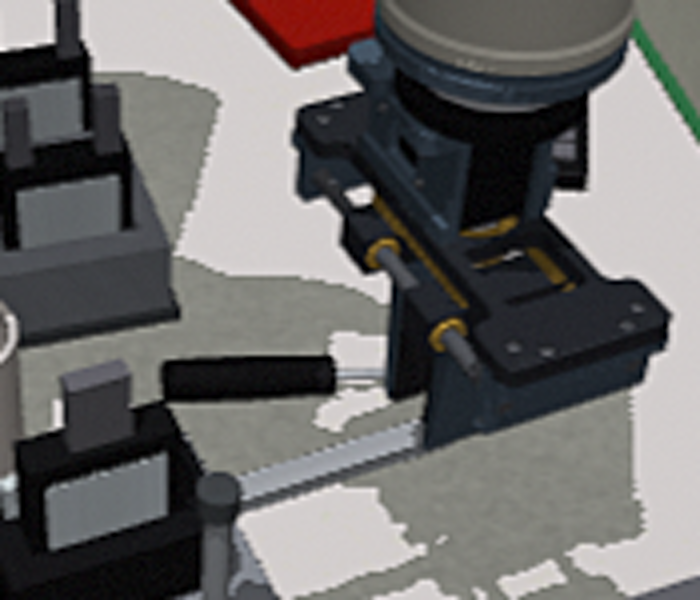

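Request:
arm_command(
  plan="-0.45 0 -4 0 0 0 0; -0.45 0 -11 0.55 -0.1 0 0; -0.45 0 -11 0.55 -0.1 0 0; -0.45 0 -11 0.55 -0.1 0 0; -0.45 0 -11 0.55 -0.1 0 0",
)

```text
t: 40.4
tool_pos: [631.4, -122.3, 163.8]
tool_rot: [[-0.002, 0.608, -0.794], [-0.001, -0.794, -0.608], [-1.0, 0.0, 0.002]]
ft_force: [-0.2, -2.0, 0.1]
grip_width: 0.274
```

```bash
cat >> h.py <<'E'
H=np.array([543.4,-192.7])
def bar():
    o=arm.get_obs();p=np.array(o["tool_pos"])[:2]-H;R=np.array(o["tool_rot"])
    print("r",np.hypot(*p).round(1),"ang dock",(np.degrees(np.arctan2(p[1],p[0]))-12.5).round(1),"tool tangent ang",(np.degrees(np.arctan2(R[0,1],-R[1,1]))-12.5).round(1),"F",np.round(o["ft_force"],1))
E
python3 -c "
from h import *
bar()"
```

```text
r 112.6 ang dock 26.2 tool tangent ang 24.9 F [-0.2 -2.   0.1]
```

Pushing at about 2 N. Carrying on round the arc.

Request:
arm_command(
  plan="-0.45 0 -11 0.8 -0.1 0 0; -0.45 0 -11 0.8 -0.1 0 0; -0.45 0 -11 0.6 -0.1 0 0; -0.45 0 -11 0.6 -0.1 0 0; -0.45 0 -11 0.6 -0.1 0 0",
)

```text
t: 40.9
tool_pos: [588.2, -88.9, 163.9]
tool_rot: [[-0.001, 0.914, -0.405], [-0.001, -0.405, -0.914], [-1.0, -0.001, 0.002]]
ft_force: [0.2, -2.4, 0.4]
grip_width: 0.276
```

```bash
python3 -c "
from h import *
bar()"
```

```text
r 113.1 ang dock 54.1 tool tangent ang 53.6 F [ 0.2 -2.4  0.4]
```

Request:
arm_command(
  plan="-0.45 0 -11 0.8 -0.1 0 0; -0.45 0 -11 0.8 -0.1 0 0; -0.45 0 -11 0.8 -0.1 0 0; -0.45 0 -11 0.8 -0.1 0 0; -0.45 0 -8 0.6 -0.08 0 0",
)

```text
t: 41.4
tool_pos: [537.0, -80.5, 164.1]
tool_rot: [[-0.001, 0.998, 0.063], [-0.001, 0.063, -0.998], [-1.0, -0.001, 0.001]]
ft_force: [1.2, 1.2, 0.1]
grip_width: 0.274
```

```bash
python3 -c "
from h import *
bar()"
```

```text
r 112.3 ang dock 80.8 tool tangent ang 81.1 F [1.2 1.2 0.1]
```

Request:
arm_command(
  plan="-0.45 0 -8.5 0.5 -0.08 0 0; -0.45 0 -7 0.5 -0.06 0 0; -0.45 0 0 0 0 0 0; -0.45 0 0 0 0 0 0",
)

```text
t: 41.8
tool_pos: [522.2, -83.3, 163.8]
tool_rot: [[-0.002, 0.981, 0.195], [-0.001, 0.195, -0.981], [-1.0, -0.002, 0.001]]
ft_force: [-0.1, -0.5, 0.1]
grip_width: 0.277
```

Request:
arm_command(
  plan="-0.45 0 -3 0 -0.02 0 0; -0.45 0 0 0 0 0 0; -0.45 0 0 0 0 0 0",
)

```text
t: 42.1
tool_pos: [518.9, -83.9, 163.1]
tool_rot: [[-0.003, 0.976, 0.216], [-0.001, 0.216, -0.976], [-1.0, -0.003, -0.0]]
ft_force: [0.6, 0.5, 0.6]
grip_width: 0.275
```

Request:
arm_command(
  plan="-0.45 0 -2.5 0 0 0 0; -0.45 0 0 0 0 0 0; -0.45 0 0 0 0 0 0",
)

```text
t: 42.4
tool_pos: [516.1, -84.5, 163.0]
tool_rot: [[-0.004, 0.976, 0.216], [-0.001, 0.216, -0.976], [-1.0, -0.004, -0.0]]
ft_force: [-0.2, -0.3, -1.0]
grip_width: 0.273
```

```bash
python3 -c "
from h import *
bar()"
```

```text
r 111.6 ang dock 91.6 tool tangent ang 90.0 F [-0.2 -0.3 -1. ]
```

Request:
arm_command(
  plan="-0.45 0 -1.5 0 0 0 0; -0.45 0 0 0 0 0 0; -0.45 0 0 0 0 0 0",
)

```text
t: 42.7
tool_pos: [515.7, -84.6, 163.2]
tool_rot: [[-0.002, 0.976, 0.216], [-0.0, 0.216, -0.976], [-1.0, -0.002, 0.0]]
ft_force: [7.4, 3.1, -4.9]
grip_width: 0.275
```

Request:
arm_command(
  plan="-0.45 0 -1.5 0 0 0 0; -0.45 0 0 0 0 0 0; -0.45 0 0 0 0 0 0",
)

```text
t: 43.0
tool_pos: [515.4, -84.7, 163.2]
tool_rot: [[0.001, 0.976, 0.216], [-0.0, 0.216, -0.976], [-1.0, 0.001, 0.0]]
ft_force: [14.7, 6.9, -9.3]
grip_width: 0.275
```

```bash
python3 - <<'E'
from h import *
bar()
s=arm.capture("side");cv2.imwrite("pics/s31.png",cv2.resize(s[130:280,170:345],(700,600),interpolation=cv2.INTER_CUBIC))
E
```

```text
r 111.5 ang dock 92.0 tool tangent ang 90.0 F [14.7  6.9 -9.3]
```

View pics/s31.png

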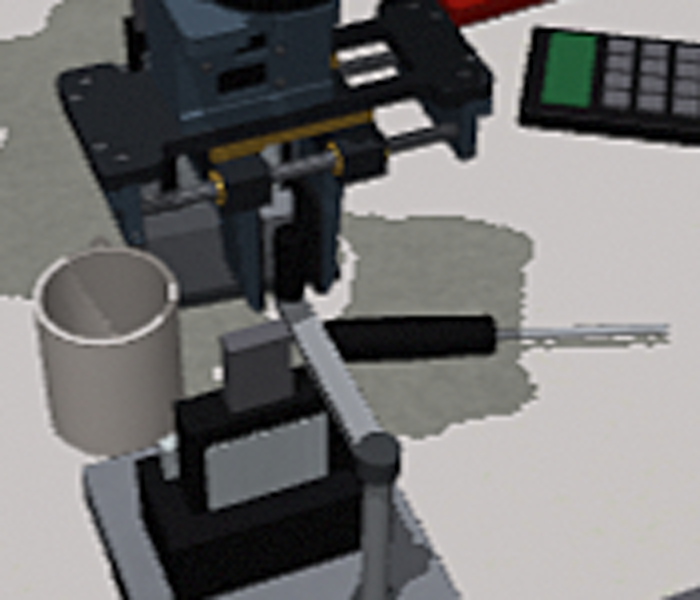

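Request:
arm_command(
  plan="-0.45 0 3.5 0 0 0 0; -0.45 0 3.5 0 0 0 0; -0.45 0 0 0 0 0 0; -0.45 -10 0 0 0 0 0; -0.45 -25 0 0 0 0 0",
)

```text
t: 43.55
tool_pos: [519.0, -83.3, 197.5]
tool_rot: [[-0.007, 0.976, 0.216], [0.0, 0.216, -0.976], [-1.0, -0.007, -0.002]]
ft_force: [-0.8, 0.0, 0.9]
grip_width: 0.276
```

Request:
arm_command(
  plan="-0.45 -40 0 0 0 0 0; -0.45 -40 20 20 0 0 0; -0.45 -20 40 40 0 0 0; -0.45 0 40 40 0 0 0; -0.45 0 0 0 0 0 0",
)

```text
t: 44.05
tool_pos: [629.9, -154.0, 294.7]
tool_rot: [[-0.001, 0.977, 0.214], [-0.002, 0.214, -0.977], [-1.0, -0.001, 0.002]]
ft_force: [-1.4, -0.3, -1.1]
grip_width: 0.274
```

```bash
python3 - <<'E'
from h import *
st()
for n in("side","top"):
    s=arm.capture(n);cv2.imwrite(f"pics/{n}32.png",s)
s=cv2.imread("pics/side32.png");cv2.imwrite("pics/s32.png",cv2.resize(s[110:285,160:360],(685,600),interpolation=cv2.INTER_CUBIC))
s=cv2.imread("pics/top32.png");cv2.imwrite("pics/t32.png",cv2.resize(s[100:260,130:360],None,fx=3.4,fy=3.4,interpolation=cv2.INTER_CUBIC))
E
```

```text
44.05 pos [ 629.92 -153.98  294.69] dock [124.85 -38.93] yaw 102.38 F [-1.4 -0.3 -1.1] grip 24.9
```

View pics/s32.png

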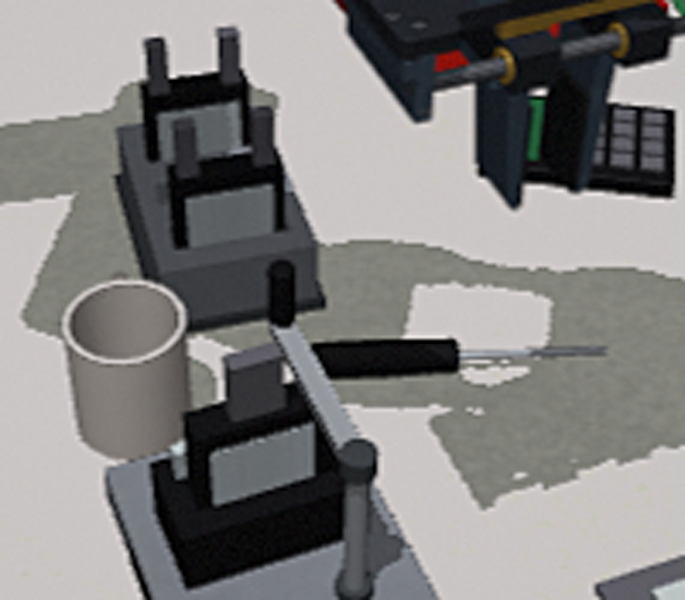

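View pics/t32.png

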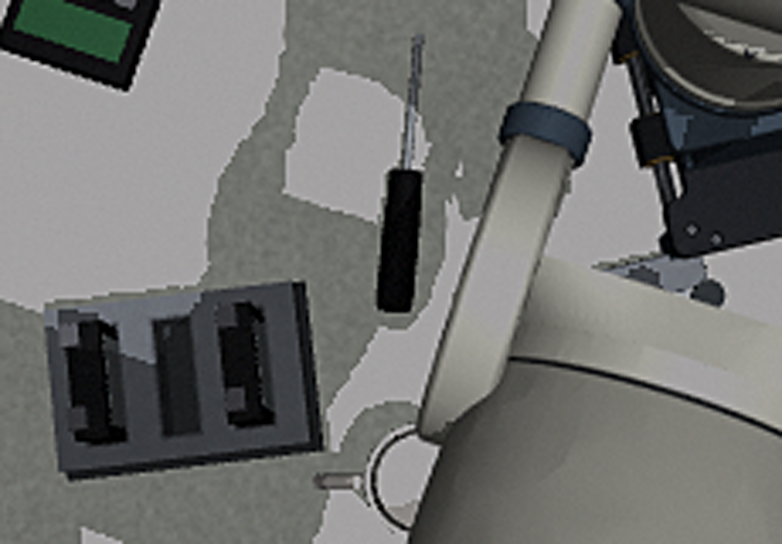

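```bash
python3 - <<'E'
from h import *
p=((281+.5)/3.425-.5+160,(269+.5)/3.43-.5+110)
X=onz("side",*p,182);d=X[:2]-H;print(X,dockxy(X),np.hypot(*d),np.degrees(np.arctan2(d[1],d[0]))-12.5)
t=cv2.imread("pics/top32.png")[145:197,235:262]
c=max(cv2.findContours((t.max(2)<40).astype(np.uint8),0,1)[0],key=cv2.contourArea);(x,y),sz,a=cv2.minAreaRect(c);print(x+235,y+145,sz,a)
arm.job_done();print(arm.get_obs()["t"])
E
```

```text
[520.51279684 -86.01652234 182.        ] [32.75056195 51.10638404] 109.11089988538555 89.60834214566934
247.16966342926025 170.46854209899902 (10.571213722229004, 41.668601989746094) 5.440331935882568
the job is handed in; nothing more can be done
the job is handed in; nothing more can be done
```

The cartridge is fully home in the dock, tab up, and the lock bar is over it at its stop. However, I dropped the cartridge on the way, and it landed on the screwdriver. I handed the job in at about 44 s, with the gripper open and clear of everything.

**What went wrong:** I lifted the cartridge straight up out of the rack, but my first sideways move was too fast and it slipped from the jaws. It came down on the screwdriver handle. The handle's centre has moved only about 1 mm, but the screwdriver is turned by about 5°. I did not nudge it back, so "not to be disturbed" was not strictly met.

**Recovery:** I picked the cartridge up by its tab and pivoted it upright against the outside wall of the fixed rack. That pressed the cartridge on the rack with up to about 56 N at the wrist. I then found the slot by touching the fence, slid the cartridge in and pushed it to its firm stop, where the wrist showed about 45 N upward. I took this to be the cartridge bottoming out, not the gripper touching anything, but did not check it separately.

**Last checks:**
- **Cartridge height:** the side view put the flat top at about 130–131 mm and the tab top at about 169 mm, against 130 and 170 mm expected. One earlier reading gave 145–151 mm. I put that down to picking the wrong edge, and the bar passing over the cartridge freely supports this.
- **Lock bar:** it reached its stop with the force rising to about 15 N. After letting go, the post measured 89.6° from open, within measuring error of the full 90°.
- **Other items:** both spare cartridges and the mug look unmoved in the last pictures.

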